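# Load the kiln setter for a glaze test

## Robot

A 7-joint arm with a two-finger parallel gripper is mounted at the origin on the work surface. World frame = base frame: x ahead of the robot, y to its left, z up, the work surface at z = 0. Lengths are in m, angles in rad, forces in N, time in s.
With the tool pointing down it reaches from about 0.425 to 0.925 m from the base axis. Payload 6.8 kg.
Tool frame: the origin (TCP) lies at the very end of the fingers, on their centre line; the grasp point (between the pads) lies 19 mm behind it (hold_point_z is the distance from the TCP to the grasp point, in m); z points along the fingers, y is the direction in which the jaws open and shut (so a half turn about z gives the same grasp; the last joint's range is limited). The gripper opens to 85 mm and grips with 20 to 120 N. Pads are 22 mm wide; open, the fingers measure 114 mm over their backs; the gripper's body (76 mm by 85 mm) begins 54 mm behind the grasp point. The pads swing forward as they close: fully open they stand 13 mm farther back than shut.
Start: joints at [-1.272, 0.477, 0.022, 1.555, -0.011, 1.109, -0.083], TCP at [0.267, 0.62, 0.231] pointing down, gripper open.
Joint ranges: [-2.96, 2.96], [-0.34, 2.1], [-1.41, 1.46], [0.24, 2.44], [-1.37, 4.51], [0.17, 1.92], [-2.96, 2.96]. Speed limits (rad/s): [2.39, 2.39, 3.14, 3.14, 3.14, 3.14, 3.14].

## Interface

Orientations are given as a unit quaternion [w, x, y, z].
In Python, from station import get_obs, read_camera, calibration, hand_in, regions_of, hold_point_z gives the robot as it stands.
- The arm moves only by the tool send_rows, never from a script. Its argument "motion" is text: rows parted by semicolons, each of 7 numbers parted by spaces: the shift along the world's x, y, z in cm, then the turn, a rotation vector about the world's x, y, z in degrees, then the closure, from 0 (fully open) to 1 (shut). In form: dx dy dz rx ry rz fingers; .... A call has 1 to 20 rows; each row shifts and turns the pose as measured when the row begins; what a row does not reach is not made up. A row lasts 1/12 s, in which the tool goes at most 41.7 mm and 7.16 degrees, less where a joint would pass 70% of its speed; a pose out of reach is approached as far as the arm can. A call is refused whole if a number of a shift passes 4.17 or a number of a turn 7.16, either way. A call with a gripper value outside its range is refused whole. The fingers move at their own pace and stop on an object; "newtons" is the grip in N (left out, the last holds). Time passes only in rows, so rows that do not move let the fingers close. It gives the time, the measured TCP pose, the force and the opening at its end, in the units of the state.
- get_obs(): the state, without advancing time (a new reading comes with each control period).
- read_camera(name): name is "side" or "top"; returns the picture (400x640x3 uint8, red, green, blue); there is no depth.
- calibration(name): a dict with "mtx" (3x3 intrinsics, pixels), "R" (3x3) and "t" (3): a world point X has camera coordinates R X + t. Camera axes: x right, y down, z forward; pixel columns grow to the right and rows downward; lengths in m; the calibration is good to about 2 mm. A picture is of the moment at which its call begins. calibration takes no time and is no camera call.
- hand_in(): hands the job in, once; it reports no verdict.
Trained networks look in the newest picture that a camera, given by its name, has taken for a name from the list of things; names that differ only in an ending like _2 or _b are one class to them, and where a whole thing is asked for, a point or a joint stands for the part that bears it (a point fixed in the world has none). Each returns a list of dicts, best first, with "conf" (0 to 1); they miss things now and then, are a little off and sometimes report something else, mostly with a low value. They report only what shows in the picture. A call takes as long as a camera call.
- regions_of(thing, camera): "region" (400x640 bool, what is visible of it) and "point" ([column, row] in pixels, amid what is visible of it).
The state is a dict: "t": time; "q": joint angles; "joint_vel": joint speeds; "joint_torque": joint torques, N m; "eef_pos": TCP position; "tool_rot": TCP orientation; "contact_force": force on the tool from outside, world axes, zero at the start; "torque": the same for the moment, N m; "gripper_width": opening from 0.0 (shut) to 1.0 (fully open).
Only numpy, scipy, OpenCV 4.12 (cv2) and the standard library are available. Lean on these libraries where they do the work, as an engineer would, in place of code of your own. Each camera call takes 0.05 s, during which the arm holds its last target.

## Task

Get the round fireclay setter ready for a glaze-test firing: with it still empty, slide it flat along the table, without lifting it, until it lies wholly inside the painted circle. Then slide the tall sleeve over its upright shaft right down to the slab and the flat collar after it, right down onto the sleeve, and lay every clay test button there is (three to five) in the wells, one to a well. Leave the setter in the circle and leave the other things on the table alone; sleeve, collar and buttons may be loaded in any order that works, and must be put back if they get knocked out.

Things in the scene. Friction and masses are not known exactly. Their poses are not given: they have to be found in the camera images.
- mark: the dark circle painted on the pale blue table, 6 mm wide line, inner diameter 194 mm; origin at its centre on the table. It is paint: nothing to touch
- setter: the kiln setter: a loose round cream fireclay slab lying flat, 164 mm diameter, 12 mm thick, 0.55 to 0.85 kg, slides under 3 to 9 N; a 16 mm upright shaft at its centre reaches 66 mm above the table (last 6 mm tapered to 9 mm); five wells with raised rims sit evenly on a 57 mm radius. Origin: centre of its underside; z up the shaft; x towards well0
- shaft_top (a point): centre of the top face of the setter's shaft, 54 mm above the slab's top face
- well0 (a point): well 0: centre of the well's floor, which is the slab's top face, 12 mm above the table; the rim is 8 mm high, 38 mm inside diameter, 44 mm outside; its axes are the setter's
- well1 (a point): well 1: centre of the well's floor, which is the slab's top face, 12 mm above the table; the rim is 8 mm high, 38 mm inside diameter, 44 mm outside; its axes are the setter's
- well2 (a point): well 2: centre of the well's floor, which is the slab's top face, 12 mm above the table; the rim is 8 mm high, 38 mm inside diameter, 44 mm outside; its axes are the setter's
- well3 (a point): well 3: centre of the well's floor, which is the slab's top face, 12 mm above the table; the rim is 8 mm high, 38 mm inside diameter, 44 mm outside; its axes are the setter's
- well4 (a point): well 4: centre of the well's floor, which is the slab's top face, 12 mm above the table; the rim is 8 mm high, 38 mm inside diameter, 44 mm outside; its axes are the setter's
- sleeve: the taller, narrower spacer: a loose cream fireclay tube 30 mm tall, 36 mm outside diameter, straight through bore 20 mm diameter, standing upright, 35 to 70 g; origin: its middle, 15 mm above what it stands on; z along the bore
- collar: the flat, wider spacer: a loose cream fireclay ring 14 mm tall, 48 mm outside diameter, straight through bore 20 mm diameter, lying flat, about 45 g; origin: its middle, 7 mm above what it lies on; z along the bore
- button0: a glaze-test button: loose grey-brown clay octagonal prism, 24 mm across flats, 24 mm tall, 30 g, all alike; origin: its middle, 12 mm above what it stands on; z along the prism. Three to five of these are there (None: absent)
- button1: a glaze-test button: loose grey-brown clay octagonal prism, 24 mm across flats, 24 mm tall, 30 g, all alike; origin: its middle, 12 mm above what it stands on; z along the prism. Three to five of these are there (None: absent)
- button2: a glaze-test button: loose grey-brown clay octagonal prism, 24 mm across flats, 24 mm tall, 30 g, all alike; origin: its middle, 12 mm above what it stands on; z along the prism. Three to five of these are there (None: absent)
- button3: a glaze-test button: loose grey-brown clay octagonal prism, 24 mm across flats, 24 mm tall, 30 g, all alike; origin: its middle, 12 mm above what it stands on; z along the prism. Three to five of these are there (None: absent)
- button4: a glaze-test button: loose grey-brown clay octagonal prism, 24 mm across flats, 24 mm tall, 30 g, all alike; origin: its middle, 12 mm above what it stands on; z along the prism. Three to five of these are there (None: absent)
- stick: wooden modelling stick 175 mm long, 18 mm wide, 8 mm thick, along its x from -75 to +100 mm; a bystander, leave it; origin: centre of its underside
- rib: flat wooden rib, 50 by 90 by 7 mm, long along its y; a bystander, leave it; origin: centre of its underside
- jar: small white jar, 48 mm wide, 55 mm tall; a bystander, leave it; origin: centre of its underside

How it is judged:
By the outcome, as a careful person would: the job done as asked, in the order asked, and still so for the second after the job is handed in, with the robot touching nothing.
Of button0, button1, button2, button3, button4 only 3 to 5 are there at a start; the rules pass over those that are not, and their reading is None.
At some moment in a run one of button0, button1, button2, button3, button4, sleeve, collar may be knocked a few centimetres aside while the robot is not near it.
Once in a run the grip may slacken for a moment while it holds something.
It also fails if it takes over 210 s, if anything falls off the work surface, if the arm or the gripper's body presses on something with over 40 N, if the wrist force passes 120 N, or if a joint passes its speed limit or range.

## Working session

There is one attempt and no reset: what is moved stays moved. The work goes in short steps, Python scripts to look and compute and a tool call to move; the robot and the scene stay as the last step left them, time stands still between calls to the robot, and variables do not carry over. Pictures are saved under pics/ and viewed, and the job is handed in when it is done.

Besides the shell and the picture viewer there is one more tool, called after "Emit:" as name(argument=value, ...) on one line, values as JSON. send_rows: Moves the arm, as the interface text tells. Its arguments: {"type":"object","properties":{"motion":{"type":"string"},"newtons":{"type":"number"}},"required":["motion"]}

```bash
ls; mkdir -p pics; python3 - <<'E'
from station import *
import cv2,numpy as np
o=get_obs(); print({k:np.round(v,3) for k,v in o.items()}); print(hold_point_z if not callable(hold_point_z) else hold_point_z())
for c in ("top","side"):
    im=read_camera(c); cv2.imwrite(f"pics/{c}0.png",im[:,:,::-1])
    k=calibration(c); print(c,k)
E
```

```text
pics
{'t': np.float64(0.0), 'q': array([-1.272,  0.478,  0.022,  1.556, -0.011,  1.109, -0.083]), 'joint_vel': array([ 0.   , -0.   , -0.001, -0.   ,  0.   , -0.001, -0.001]), 'joint_torque': array([ 1.0000e-03, -5.9645e+01,  1.6090e+00, -2.8120e+01,  1.3000e-02,
        9.0000e-03, -0.0000e+00]), 'eef_pos': array([0.267, 0.619, 0.23 ]), 'tool_rot': array([-0.   ,  0.202,  0.979, -0.001]), 'contact_force': array([ 0.019, -0.709,  0.92 ]), 'torque': array([-0.046, -0.004, -0.012]), 'gripper_width': np.float64(1.0)}
0.0187
top {'mtx': array([[446.13483167,   0.        , 319.67479665],
       [  0.        , 446.13483167, 198.70043602],
       [  0.        ,   0.        ,   1.        ]]), 'R': array([[-0.02868199, -0.99958526, -0.00257841],
       [-0.99117085,  0.02877442, -0.12943094],
       [ 0.12945146, -0.00115669, -0.99158509]]), 't': array([0.05313229, 0.51086808, 1.2562759 ])}
side {'mtx': array([[432.47397851,   0.        , 316.55575276],
       [  0.        , 432.47397851, 204.52901833],
       [  0.        ,   0.        ,   1.        ]]), 'R': array([[ 0.88719912, -0.46127909, -0.00996596],
       [-0.36249122, -0.68350748, -0.63357528],
       [ 0.28544322,  0.56572001, -0.77361686]]), 't': array([-0.4648288 ,  0.26972669,  1.00529485])}
```

View pics/top0.png

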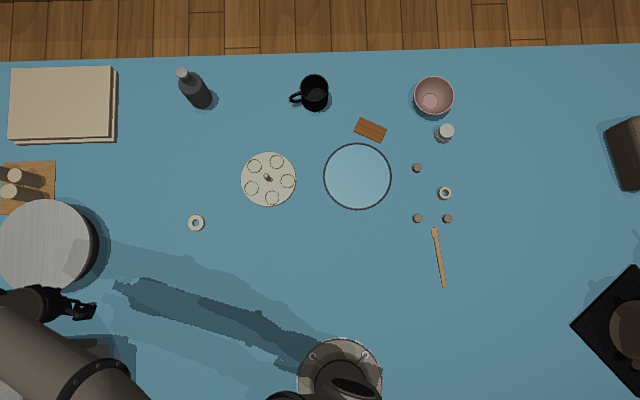

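View pics/side0.png

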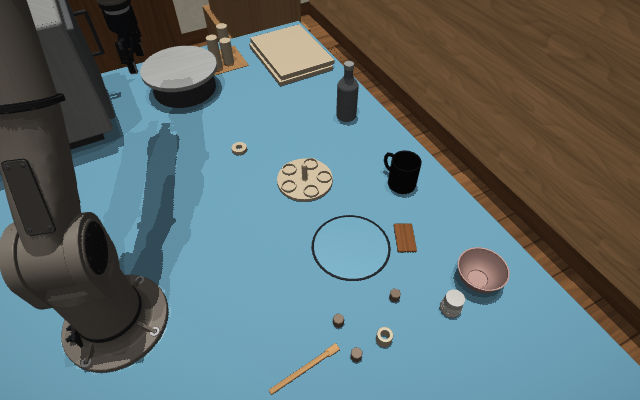

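```bash
cat > h.py <<'E'
from station import *
import cv2,numpy as np
C={c:calibration(c) for c in("top","side")}
def ray(c,p,z):
    k=C[c];d=k["R"].T@np.linalg.inv(k["mtx"])@np.array([p[0],p[1],1.]);o=-k["R"].T@k["t"]
    return o+d*(z-o[2])/d[2]
def proj(c,X):
    k=C[c];X=np.atleast_2d(X);y=(k["R"]@X.T).T+k["t"];y=y@k["mtx"].T;return y[:,:2]/y[:,2:]
def cen(r):
    ys,xs=np.nonzero(r);return xs.mean(),ys.mean(),len(xs)
def snap(n):
    for c in("top","side"):
        cv2.imwrite(f"pics/{n}_{c}.png",read_camera(c)[:,:,::-1])
E
python3 - <<'E'
from h import *
H={"mark":0,"setter":.012,"sleeve":.017,"collar":.009,"button0":.014,"stick":.004,"rib":.0035,"jar":.03}
for c in("top","side"):
    read_camera(c)
    for n,z in H.items():
        for d in regions_of(n,c)[:7]:
            x,y,a=cen(d["region"]); print(c,n,round(d["conf"],2),np.round([x,y],1),a,np.round(ray(c,(x,y),z),3))
print(get_obs()["t"])
E
```

```text
top mark 0.64 [356.8 175.8] 3606 [ 0.582 -0.074  0.   ]
top setter 0.6 [268.  178.8] 2359 [0.579 0.189 0.012]
top sleeve 0.59 [443.8 192.7] 136 [ 0.522 -0.326  0.017]
top collar 0.65 [196.  222.2] 171 [0.457 0.402 0.009]
top button0 0.49 [446.8 218.2] 69 [ 0.447 -0.33   0.014]
top button0 0.49 [416.8 218. ] 70 [ 0.45  -0.243  0.014]
top button0 0.42 [416.2 167.8] 65 [ 0.599 -0.25   0.014]
top stick 0.67 [438.5 256.1] 274 [ 0.338 -0.302  0.004]
top rib 0.79 [370.1 129.6] 444 [ 0.722 -0.12   0.004]
top jar 0.66 [443.2 132.7] 262 [ 0.699 -0.332  0.03 ]
side mark 0.57 [350.4 247.7] 4065 [ 0.582 -0.079  0.   ]
side setter 0.78 [304.6 179.6] 1863 [0.58  0.183 0.012]
side sleeve 0.53 [384.1 336.9] 262 [ 0.523 -0.327  0.017]
side sleeve 0.49 [303.8 368.5] 455 [ 0.335 -0.306  0.017]
side collar 0.48 [239.3 147.7] 138 [0.46  0.403 0.009]
side button0 0.64 [394.5 294.5] 106 [ 0.602 -0.25   0.014]
side button0 0.6 [356.1 354.1] 145 [ 0.449 -0.33   0.014]
side stick 0.81 [304.4 368.2] 541 [ 0.338 -0.302  0.004]
side rib 0.63 [404.7 237.4] 544 [ 0.724 -0.12   0.003]
side jar 0.63 [452.5 302.7] 519 [ 0.702 -0.335  0.03 ]
1.0
```

Emit:
send_rows(motion="2.8 -3.9 0 0 0 2.2 0;2.8 -3.9 0 0 0 2.2 0;2.8 -3.9 0 0 0 2.2 0;2.8 -3.9 0 0 0 2.2 0;2.8 -3.9 0 0 0 2.2 0;2.8 -3.9 0 0 0 2.2 0;2.8 -3.9 0 0 0 2.2 0;2.8 -3.9 0 0 0 2.2 0;2.8 -3.9 0 0 0 2.2 0;2.8 -3.9 0 0 0 2.2 0;2.8 -3.9 0 0 0 2.2 0")

```text
t: 1.92
eef_pos: [0.5288, 0.2454, 0.2322]
tool_rot: [-0.002, -0.029, 1.0, 0.003]
contact_force: [1.2, -0.0, 0.4]
gripper_width: 1.005
```

```bash
cat >> h.py <<'E'
from scipy.optimize import minimize
def setter_pts(x,y,a):
    P=[];t=np.linspace(0,2*np.pi,90,endpoint=False)
    P.append(np.c_[x+.082*np.cos(t),y+.082*np.sin(t),0*t+.012])
    for i in range(5):
        b=a+i*2*np.pi/5;cx,cy=x+.057*np.cos(b),y+.057*np.sin(b)
        for r in(.0205,):
            P.append(np.c_[cx+r*np.cos(t),cy+r*np.sin(t),0*t+.02])
    return P
def edges(c,f=None):
    im=cv2.imread(f) if f else read_camera(c)[:,:,::-1].copy()
    return cv2.distanceTransform(255-cv2.Canny(cv2.cvtColor(im,cv2.COLOR_BGR2GRAY),40,100),cv2.DIST_L2,5),im
def fit_setter(x0,y0,files=(None,None),cams=("top","side")):
    D={c:edges(c,f) for c,f in zip(("top","side"),files) if c in cams}
    def cost(p):
        s=0
        for c in cams:
            P=setter_pts(*p)
            for j,q in enumerate(P):
                uv=proj(c,q).astype(np.float32)
                d=cv2.remap(D[c][0],uv[:,:1],uv[:,1:],cv2.INTER_LINEAR)
                s+=np.minimum(d,4).mean()*(2 if j==0 else 1)
        return s
    best=None
    for a in np.arange(0,72,8):
        r=minimize(cost,[x0,y0,np.radians(a)],method="Nelder-Mead",options=dict(initial_simplex=[[x0,y0,np.radians(a)],[x0+.006,y0,np.radians(a)],[x0,y0+.006,np.radians(a)],[x0,y0,np.radians(a+6)]]))
        if best is None or r.fun<best.fun:best=r
    return best.x,best.fun,{c:D[c][1] for c in cams}
def overlay(im,c,P,n,box,s=4):
    x,y,w,h=box;z=cv2.resize(im[y:y+h,x:x+w],None,fx=s,fy=s,interpolation=cv2.INTER_CUBIC)
    for q in P:
        uv=(proj(c,q)-[x,y]+.5)*s-.5
        for u in uv.astype(int): cv2.circle(z,tuple(int(v) for v in u),1,(0,0,255),-1)
    cv2.imwrite(n,z)
E
python3 - <<'E'
from h import *
F=("pics/top0.png","pics/side0.png")
for cams in (("top",),("side",),("top","side")):
    p,f,I=fit_setter(.579,.187,F,cams); print(cams,np.round(p,4),np.degrees(p[2]),f)
t=np.linspace(0,6.28,8)
sh=[np.c_[p[0]+.0045*np.cos(t),p[1]+.0045*np.sin(t),0*t+.066]]
overlay(I["top"],"top",setter_pts(*p)+sh,"pics/fit0t.png",(220,130,100,100),5)
overlay(I["side"],"side",setter_pts(*p)+sh,"pics/fit0s.png",(255,130,100,100),5)
o=get_obs();print(o["t"],o["eef_pos"],o["tool_rot"],o["q"],o["gripper_width"])
E
```

```text
('top',) [0.581  0.1905 0.8001] 45.84432721375378 3.2402584552764893
('side',) [0.5825 0.1903 0.8076] 46.27132338179321 2.542018175125122
('top', 'side') [0.5817 0.1903 0.8036] 46.043405644642576 6.017322540283203
1.9167 [0.52878755 0.24541466 0.23220676] [-0.00203128 -0.02871749  0.99958001  0.0033126 ] [-0.60130917  0.32526616  0.08058615  1.78453409 -0.03898187  1.03352823
  1.12327843] 1.0046886888041355
```

```bash
python3 -c "
import cv2,numpy as np
cv2.imwrite('pics/fit0.png',cv2.resize(np.hstack([cv2.imread('pics/fit0t.png'),cv2.imread('pics/fit0s.png')]),(800,400)))"
```

```text
(no output)
```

View pics/fit0.png

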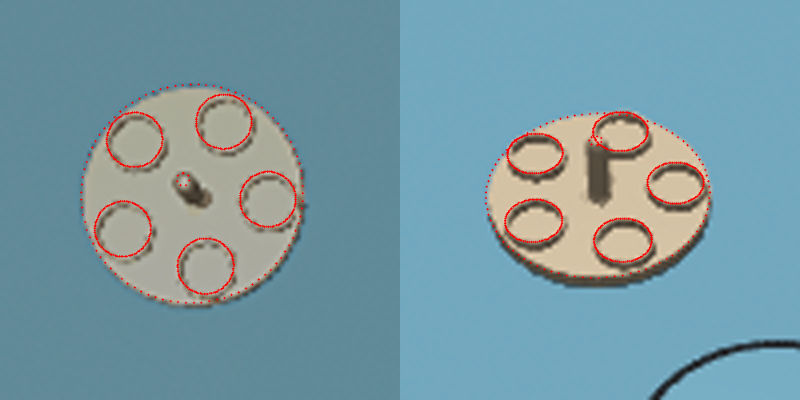

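Emit:
send_rows(motion="2.4 -2.6 -0.5 0 0 -1.5 0;2.0 -2.3 -1.0 0 0 -1.2 0;0.9 -1.0 -2 0 0 -0.6 0;0 0 -3 0 0 0 0;0 0 -3 0 0 0 0;0 0 -2.8 0 0 0 0;0 0 -2 0 0 0 0;0 0 -1 0 0 0 0;0 0 0 0 0 0 0")

```text
t: 2.67
eef_pos: [0.5942, 0.1669, 0.0778]
tool_rot: [0.005, 0.011, 1.0, 0.002]
contact_force: [-0.2, 0.4, 0.8]
gripper_width: 0.999
```

Emit:
send_rows(motion="-1.4 2.2 0 0 0 1.3 0;0 0 0 0 0 0 0;0 0 -2 0 0 0 0;0 0 -2 0 0 0 0;0 0 0 0 0 0 0;0 0 0 0 0 0 0")

```text
t: 3.17
eef_pos: [0.5842, 0.1936, 0.0442]
tool_rot: [0.01, -0.002, 1.0, 0.005]
contact_force: [0.4, 0.6, 0.9]
gripper_width: 1.001
```

```bash
python3 - <<'E'
from h import *
snap("a");o=get_obs();print(o)
I=[cv2.imread(f"pics/a_{c}.png") for c in("top","side")]
cv2.imwrite("pics/a.png",np.hstack([cv2.resize(I[0][120:260,200:340],(400,400)),cv2.resize(I[1][60:240,220:400],(400,400))]))
E
```

```text
{'t': 3.2667, 'q': array([-0.48965907,  0.59755416,  0.09284446,  1.86016447, -0.08665985,
        0.66509453,  1.22779247]), 'joint_vel': array([ 0.00282645, -0.00326389,  0.00311312,  0.00185075,  0.00089837,
       -0.0034539 ,  0.00041221]), 'joint_torque': array([-1.10063972e-01, -5.76519442e+01,  3.03029850e+00, -1.98164302e+01,
       -6.53241528e-03, -9.13017103e-02,  2.67672476e-03]), 'eef_pos': array([0.58441894, 0.19333209, 0.04452553]), 'tool_rot': array([ 0.01009319, -0.00138447,  0.99993512,  0.00509572]), 'contact_force': array([ 0.00283054, -0.06727708, -0.66902063]), 'torque': array([-0.00651885,  0.01961026, -0.03076639]), 'gripper_width': 0.9947736159799043}
```

View pics/a.png

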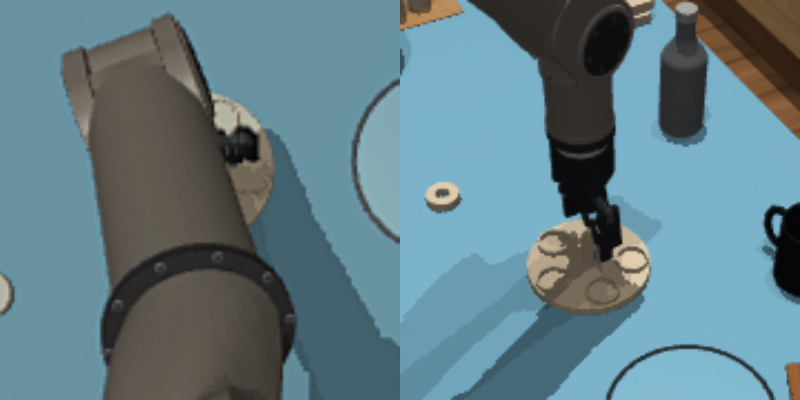

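Emit:
send_rows(motion="-0.4 -0.4 0 -0.6 1.1 0 0;0 0 0 0 0 0 0;0 0 -1.6 0 0 0 0.2;0 0 0 0 0 0 0.5;0 0 0 0 0 0 0.68;0 0 0 0 0 0 0.68;0 0 0 0 0 0 0.68;0 0 0 0 0 0 0.68;0 0 0 0 0 0 0.68", newtons=20)

```text
t: 4.02
eef_pos: [0.5862, 0.191, 0.038]
tool_rot: [0.007, -0.001, 1.0, 0.003]
contact_force: [-0.8, 0.6, 0.1]
gripper_width: 0.319
```

```bash
python3 - <<'E'
from h import *
snap("b");o=get_obs();print(o['eef_pos'],o['gripper_width'])
I=[cv2.imread(f"pics/b_{c}.png") for c in("top","side")]
cv2.imwrite("pics/b.png",np.hstack([cv2.resize(I[0][120:260,200:340],(400,400)),cv2.resize(I[1][120:220,250:350],(400,400))]))
E
```

```text
[0.58609563 0.19092005 0.03779775] 0.3209551298165923
```

View pics/b.png

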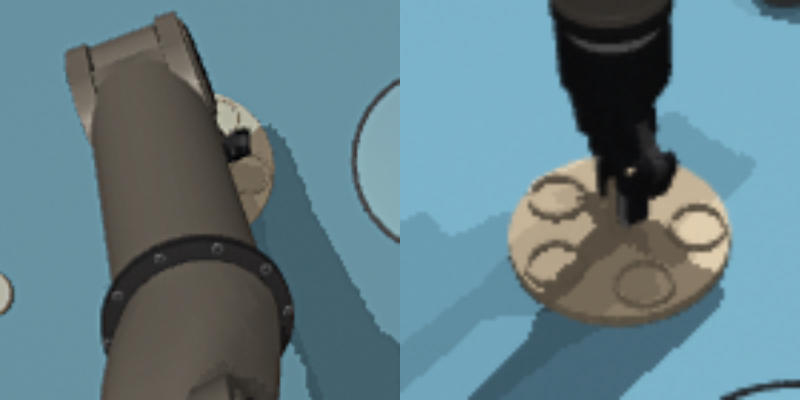

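Emit:
send_rows(motion="-0.5 -0.1 -0.6 -0.2 0.5 0 0.68;-0.5 -0.1 -0.6 -0.2 0.5 0 0.68;-0.3 0 -0.4 0 0 0 0.68;0 0 0 0 0 0 0.68")

```text
t: 4.45
eef_pos: [0.5715, 0.1887, 0.0202]
tool_rot: [-0.003, -0.001, 1.0, -0.001]
contact_force: [-0.7, -0.0, 0.2]
gripper_width: 0.322
```

Emit:
send_rows(motion="0.4 0 0.3 0 0 0 0.68;0.4 0 0.2 0 0 0 0.68;0 -0.6 0 0 0 0 0.68;0 -0.8 0 0 0 0 0.68;0 -0.8 0 0 0 0 0.68;0 0 0 0 0 0 0.68")

```text
t: 4.95
eef_pos: [0.5798, 0.1674, 0.025]
tool_rot: [-0.003, -0.002, 1.0, -0.0]
contact_force: [-0.1, 0.5, 1.0]
gripper_width: 0.319
```

```bash
python3 - <<'E'
from h import *
snap("c");o=get_obs();print(o['eef_pos'],o['gripper_width'])
I=[cv2.imread(f"pics/c_{c}.png") for c in("top","side")]
cv2.imwrite("pics/c.png",np.hstack([cv2.resize(I[0][120:260,200:340],(400,400)),cv2.resize(I[1][120:220,250:350],(400,400))]))
E
```

```text
[0.57984904 0.16837478 0.02511982] 0.32064168620234657
```

View pics/c.png

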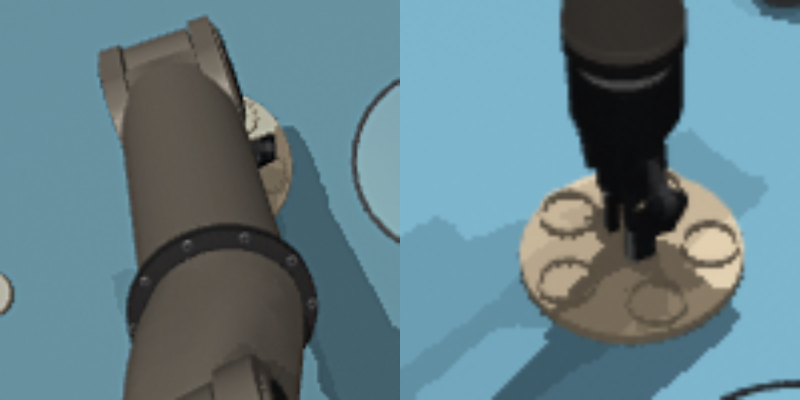

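Emit:
send_rows(motion="0 -1 0 0 0 0 0.68;0 -1.6 0 0 0 0 0.68;0 -2 0 0 0 0 0.68;0 -2 0 0 0 0 0.68;0 -2 0 0 0 0 0.68;0 -2 0 0 0 0 0.68;0 -2 0 0 0 0 0.68;0 -2 0 0 0 0 0.68;0 -1.5 0 0 0 0 0.68;0 -1 0 0 0 0 0.68;0 -0.6 0 0 0 0 0.68;0 0 0 0 0 0 0.68")

```text
t: 6.05
eef_pos: [0.5769, -0.0115, 0.0253]
tool_rot: [-0.003, -0.007, 1.0, 0.004]
contact_force: [0.2, 0.4, -0.5]
gripper_width: 0.325
```

```bash
python3 - <<'E'
from h import *
snap("d");o=get_obs();print(o['eef_pos'],o['gripper_width'])
for c in("top","side"):
    for n,z in(("setter",.012),("mark",0)):
        for d in regions_of(n,c)[:2]:
            x,y,a=cen(d["region"]); print(c,n,round(d["conf"],2),np.round([x,y],1),a,np.round(ray(c,(x,y),z),3))
I=[cv2.imread(f"pics/d_{c}.png") for c in("top","side")]
cv2.imwrite("pics/d.png",np.hstack([cv2.resize(I[0][100:260,250:410],(400,400)),cv2.resize(I[1][150:290,270:410],(400,400))]))
E
```

```text
[ 0.57699454 -0.0101607   0.02534211] 0.3162962424561099
top setter 0.74 [317.  182.3] 473 [0.564 0.045 0.012]
top mark 0.62 [379.1 171.4] 798 [ 0.594 -0.142  0.   ]
side setter 0.7 [335.6 231.4] 1998 [ 0.569 -0.022  0.012]
side mark 0.95 [357.4 256.8] 2402 [ 0.584 -0.111  0.   ]
```

View pics/d.png

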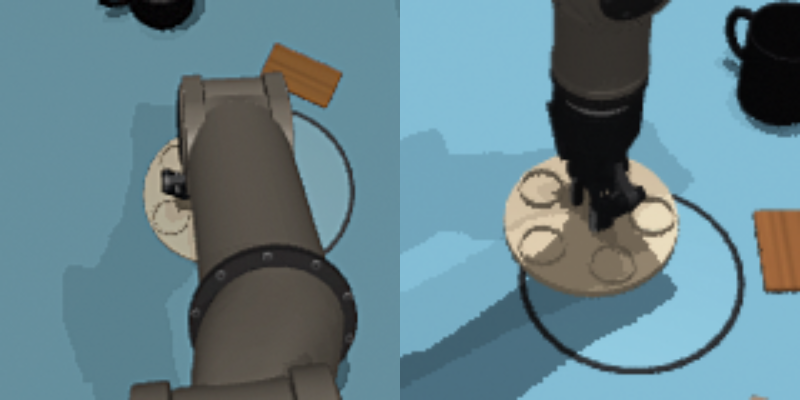

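```bash
python3 - <<'E'
from h import *
F=("pics/d_top.png","pics/d_side.png")
p,f,I=fit_setter(.576,-.008,F,("side",)); print(np.round(p,4),np.degrees(p[2]),f)
# mark fit from initial pics
for c in("top","side"):
    D,_=edges(c,f"pics/{c}0.png");t=np.linspace(0,2*np.pi,120,endpoint=False)
    def cost(q):
        s=0
        for r in(.097,.103):
            uv=proj(c,np.c_[q[0]+r*np.cos(t),q[1]+r*np.sin(t),0*t]).astype(np.float32)
            s+=np.minimum(cv2.remap(D,uv[:,:1],uv[:,1:],1),4).mean()
        return s
    r=minimize(cost,[.582,-.077],method="Nelder-Mead",options=dict(initial_simplex=[[.582,-.077],[.588,-.077],[.582,-.071]]));print(c,r.x,r.fun)
E
```

```text
[ 0.5801 -0.0075  0.7742] 44.35849633449632 6.220713138580322
top [ 0.58241991 -0.07475571] 0.5232747197151184
side [ 0.58572918 -0.07387689] 0.5276448726654053
```

Emit:
send_rows(motion="0 -1 0 0 0 0 0.68;0 -1.4 0 0 0 0 0.68;0.1 -1.4 0 0 0 0 0.68;0.1 -1.4 0 0 0 0 0.68;0.1 -1.0 0 0 0 0 0.68;0 -0.5 0 0 0 0 0.68;0 0 0 0 0 0 0.68;0 0 0 0 0 0 0.68")

```text
t: 7.02
eef_pos: [0.5801, -0.073, 0.0253]
tool_rot: [-0.003, -0.013, 1.0, 0.008]
contact_force: [-0.6, 4.5, 0.3]
gripper_width: 0.322
```

```bash
python3 - <<'E'
from h import *
snap("e");o=get_obs();print(o['eef_pos'],o['gripper_width'])
I=[cv2.imread(f"pics/e_{c}.png") for c in("top","side")]
cv2.imwrite("pics/e.png",np.hstack([cv2.resize(I[0][100:260,280:440],(400,400)),cv2.resize(I[1][180:300,290:410],(400,400))]))
E
```

```text
[ 0.58006191 -0.07289275  0.02524081] 0.3229038897907856
```

View pics/e.png

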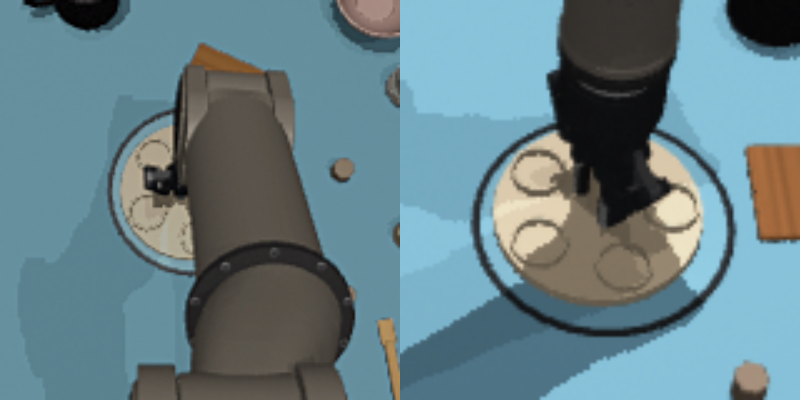

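Emit:
send_rows(motion="0 -0.5 0 0 0 0 0.68;0 -0.5 0 0 0 0 0.68;0 0 0 0 0 0 0.68;0 0 0 0 0 0 0.68")

```text
t: 7.45
eef_pos: [0.5801, -0.081, 0.0252]
tool_rot: [-0.003, -0.016, 1.0, 0.009]
contact_force: [-0.0, 4.3, 0.7]
gripper_width: 0.319
```

Emit:
send_rows(motion="0 0.4 0 0 0 0 0.66;0 0 2 0 0 0 0.66;0 0 3 0 0 0 0.5;0 0 3 0 0 0 0;-0.5 -1.5 2.5 0 0 0 0;-0.7 -3 0 0 0 0 0;-0.7 -3 0 -1 0 -1 0;-0.7 -3 0 0 0 0 0;-0.7 -3 0 0 0 0 0;-0.7 -3 0 0 0 0 0;-0.7 -3 0 0 0 0 0;-0.6 -2.5 0 0 0 0 0;0 0 0 0 0 0 0;0 0 0 0 0 0 0")

```text
t: 8.62
eef_pos: [0.5204, -0.3107, 0.1366]
tool_rot: [-0.004, -0.006, 1.0, -0.007]
contact_force: [0.6, 0.1, 0.6]
gripper_width: 1.001
```

```bash
python3 - <<'E'
from h import *
snap("f");o=get_obs();print(o['eef_pos'],o['tool_rot'],o['gripper_width'],o['q'][-1])
H={"mark":0,"setter":.012,"sleeve":.015,"collar":.007,"button0":.012}
for c in("top","side"):
    for n,z in H.items():
        for d in regions_of(n,c)[:5]:
            x,y,a=cen(d["region"]); print(c,n,round(d["conf"],2),np.round([x,y],1),a,np.round(ray(c,(x,y),z),3))
I=[cv2.imread(f"pics/f_{c}.png") for c in("top","side")]
cv2.imwrite("pics/f.png",np.hstack([cv2.resize(I[0][100:260,300:460],(400,400)),cv2.resize(I[1][180:380,280:480],(400,400))]))
E
```

```text
[ 0.52064724 -0.30969123  0.13662808] [-0.00385447 -0.00659828  0.9999499  -0.00646509] 0.9983466784576401 2.0712108394712367
top mark 0.72 [355.2 176. ] 1303 [ 0.582 -0.07   0.   ]
top setter 0.58 [357.7 175.7] 2394 [ 0.58  -0.076  0.012]
top setter 0.58 [443.7 132.4] 288 [ 0.704 -0.338  0.012]
top collar 0.72 [196.  222.3] 208 [0.456 0.403 0.007]
top button0 0.56 [416.5 217.9] 86 [ 0.45  -0.243  0.012]
top button0 0.48 [446.4 217.9] 56 [ 0.448 -0.33   0.012]
side mark 0.91 [333.4 250.9] 833 [ 0.538 -0.067  0.   ]
side setter 0.77 [347.6 245.1] 2365 [ 0.575 -0.075  0.012]
side sleeve 0.61 [383.9 336.7] 259 [ 0.523 -0.326  0.015]
side collar 0.56 [239.3 147.8] 142 [0.461 0.405 0.007]
side button0 0.73 [355.8 354.1] 135 [ 0.449 -0.329  0.012]
side button0 0.69 [337.6 320.3] 141 [ 0.452 -0.243  0.012]
```

View pics/f.png

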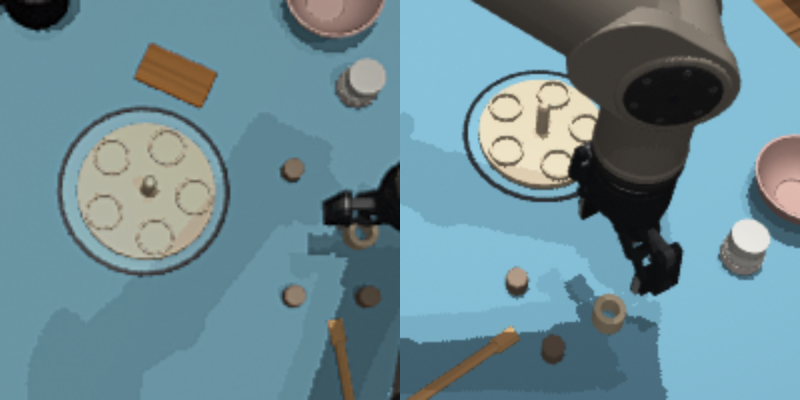

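Emit:
send_rows(motion="0.1 -0.8 -1.5 0.7 -0.4 -0.7 0;0.1 -0.8 -2 0 0 0 0;0 -0.1 -2 0 0 0 0;0 0 -2 0 0 0 0;0 0 -1 0 0 0 0;0 0 0 0 0 0 0;0 0 0 0 0 0 0")

```text
t: 9.8
eef_pos: [0.5256, -0.3264, 0.0506]
tool_rot: [0.002, -0.002, 1.0, -0.001]
contact_force: [0.3, -0.4, 0.6]
gripper_width: 1.0
```

```bash
python3 - <<'E'
from h import *
F=("pics/f_top.png","pics/f_side.png")
p,f,I=fit_setter(.579,-.076,F,("top",)); print(np.round(p,4),np.degrees(p[2]),f)
snap("g");o=get_obs();print(o['eef_pos'],o['tool_rot'])
I=[cv2.imread(f"pics/g_{c}.png") for c in("top","side")]
cv2.imwrite("pics/g.png",np.hstack([cv2.resize(I[0][100:260,380:540],(400,400)),cv2.resize(I[1][260:380,330:450],(400,400))]))
E
```

```text
[ 0.5782 -0.0766  0.8324] 47.69435608101202 3.3866868019104004
[ 0.52601683 -0.32655194  0.05132892] [ 3.03139290e-03 -2.00527041e-03  9.99992959e-01 -9.33086575e-04]
```

View pics/g.png

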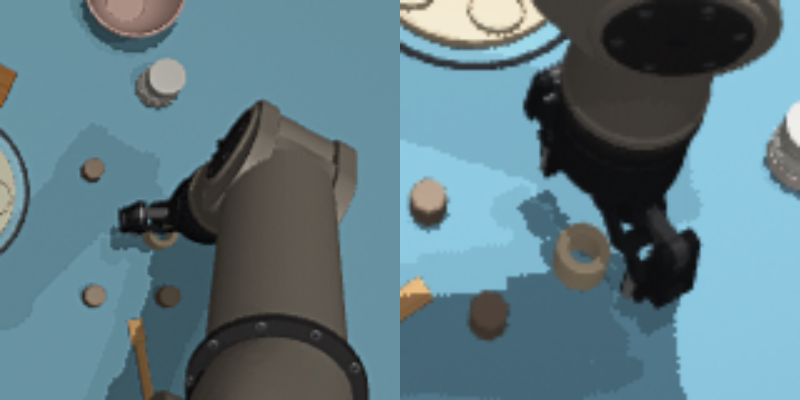

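```bash
python3 - <<'E'
from h import *
for y in (-.045,0,.045):
    for z in (.05,.063):
        p=proj("side",[.5256,-.3264+y,z])[0]; print(y,z,p,(p-[330,260])*400/120, (proj("top",[.5256,-.3264+y,z])[0]-[380,100])*2.5)
E
```

```text
-0.045 0.05 [398.75550347 348.30489989] [229.18501158 294.34966629] [207.07533648 222.9168709 ]
-0.045 0.063 [399.61515046 345.94443258] [232.05050154 286.48144194] [210.7005458  221.18673627]
0 0.05 [386.87804465 330.10503873] [189.59348217 233.68346242] [167.74494791 224.04849704]
0 0.063 [387.58438775 327.61121603] [191.94795918 225.37072011] [170.96864043 222.32984793]
0.045 0.05 [375.63219987 312.8730014 ] [152.10733288 176.24333801] [128.41134823 225.18021557]
0.045 0.063 [376.20018283 310.26326402] [154.00060943 167.5442134 ] [131.23345803 223.47305387]
```

Emit:
send_rows(motion="-0.2 0 -1.4 0 0 0 0;-0.2 0 -1.4 0 0 0 0;0 0 -1.2 0 0 0 0;0 0 -0.3 0 0 0 0;0 0 0 0 0 0 0;0 0 0 0 0 0 0")

```text
t: 10.4
eef_pos: [0.5271, -0.3283, 0.0136]
tool_rot: [0.008, -0.003, 1.0, -0.003]
contact_force: [0.3, -1.4, 0.2]
gripper_width: 1.003
```

Emit:
send_rows(motion="-0.3 0.1 -0.3 0.2 0.6 0 0;-0.3 0.1 -0.3 0.2 0.6 0 0;0 0 0 0 0 0 0;0 0 0 0 0 0 0")

```text
t: 10.73
eef_pos: [0.522, -0.3267, 0.0092]
tool_rot: [-0.002, -0.003, 1.0, -0.0]
contact_force: [-0.6, -0.4, 0.5]
gripper_width: 1.001
```

Emit:
send_rows(motion="0 0 -0.1 0 0 0 0.3;0 0 0 0 0 0 0.5;0 0 0 0 0 0 0.6;0 0 0 0 0 0 0.7;0 0 0 0 0 0 0.7;0 0 0 0 0 0 0.7;0 0 0 0 0 0 0.7", newtons=40)

```text
t: 11.32
eef_pos: [0.5224, -0.3269, 0.009]
tool_rot: [-0.001, -0.003, 1.0, -0.0]
contact_force: [1.9, 0.8, -0.1]
gripper_width: 0.412
```

Emit:
send_rows(motion="0 0 1.5 0 0 0 0.8;0 0 2.5 0 0 0 0.8;0 0 3 0 0 0 0.8;0.5 1.5 2 0 0 0 0.8;0.7 3 0.5 0 0 0 0.8;0.7 3 0 0 0 0 0.8;0.7 3 0 0 0 0 0.8;0.7 3 0 0 0 0 0.8;0.7 3 0 0 0 0 0.8;0.7 3 0 0 0 0 0.8;0.6 3 0 0 0 0 0.8;0 1.5 0 0 0 0 0.8;0 0 0 0 0 0 0.8;0 0 0 0 0 0 0.8")

```text
t: 12.48
eef_pos: [0.5728, -0.0778, 0.1074]
tool_rot: [-0.001, 0.0, 1.0, -0.001]
contact_force: [0.3, -1.0, -0.7]
gripper_width: 0.413
```

```bash
python3 - <<'E'
from h import *
o=get_obs();print(o['eef_pos'],o['tool_rot'],o['gripper_width'])
P=[.5782,-.0766,np.radians(47.7)]
t=np.linspace(0,6.28,16)
sh=[np.c_[P[0]+.0045*np.cos(t),P[1]+.0045*np.sin(t),0*t+.066],np.c_[P[0]+.008*np.cos(t),P[1]+.008*np.sin(t),0*t+.012]]
for c,b in(("top",(320,130,80,80)),("side",(310,200,80,80))):
    im=cv2.imread(f"pics/f_{c}.png"); overlay(im,c,setter_pts(*P)+sh,f"pics/fit1{c}.png",b,5)
snap("i")
I=[cv2.imread(f"pics/i_{c}.png") for c in("top","side")]
cv2.imwrite("pics/i.png",np.hstack([cv2.imread(f"pics/fit1{c}.png") for c in("top","side")]))
cv2.imwrite("pics/i2.png",np.hstack([cv2.resize(I[0][100:260,280:440],(400,400)),cv2.resize(I[1][140:300,270:430],(400,400))]))
E
```

```text
[ 0.57282445 -0.07775322  0.10739484] [-1.41369655e-03  2.54376609e-04  9.99998790e-01 -5.97194770e-04] 0.413010637680572
```

View pics/i.png

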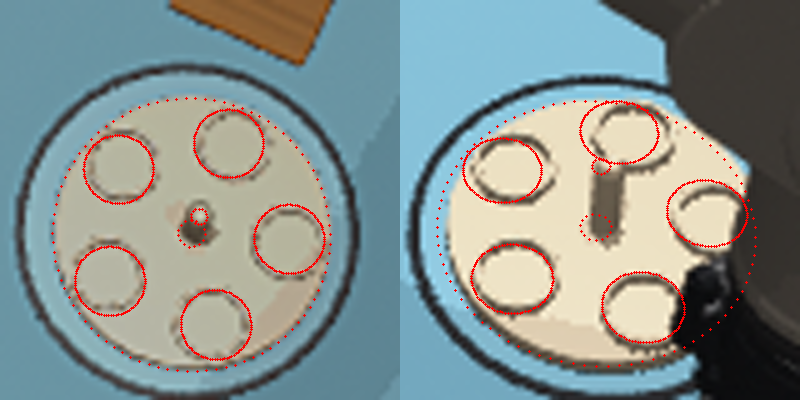

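View pics/i2.png

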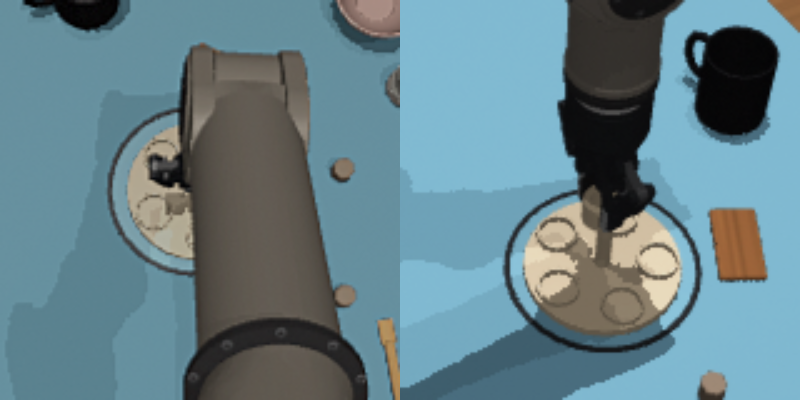

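```bash
cat >> h.py <<'E'
def fit_sil(c,im,x0,y0):
    """slab centre from its cream silhouette (supersampled render)"""
    S=4;uv0=proj(c,[x0,y0,.01])[0];bx=(uv0-50).astype(int);w=100
    cr=im[bx[1]:bx[1]+w,bx[0]:bx[0]+w].astype(int)
    cream=(cr[:,:,2]>cr[:,:,0]+5);dark=cr.max(2)<75
    yy,xx=np.mgrid[:w,:w]; near=np.hypot(xx-50,yy-50)<48
    dark2=cv2.dilate((dark).astype(np.uint8),np.ones((3,3)))>0
    t=np.linspace(0,2*np.pi,180)
    def cost(p):
        P=np.vstack([np.c_[p[0]+.082*np.cos(t),p[1]+.082*np.sin(t),0*t+z] for z in(0,.012)])
        uv=(proj(c,P)-bx+.5)*S*16-8
        m=np.zeros((w*S,w*S),np.float32);cv2.fillConvexPoly(m,cv2.convexHull(uv.astype(np.int32).reshape(-1,1,2)),1.,shift=4)
        m=cv2.resize(m,(w,w),interpolation=cv2.INTER_AREA)
        ring=near.copy()
        d=np.abs(m-cream); d[dark2]=0
        return d[ring].sum()
    r=minimize(cost,[x0,y0],method="Nelder-Mead",options=dict(initial_simplex=[[x0,y0],[x0+.006,y0],[x0,y0+.006]]))
    return r.x,r.fun
def fit_rims(c,im,x0,y0,amax=36):
    g=cv2.GaussianBlur(cv2.cvtColor(im,cv2.COLOR_BGR2GRAY),(0,0),.6).astype(np.float32)
    loc=g-cv2.GaussianBlur(g,(0,0),4)
    def cost(p):
        s=0
        for q in setter_pts(*p)[1:]:
            for dz in (0,-.008):
                uv=proj(c,q+[0,0,dz]).astype(np.float32); s+=cv2.remap(loc,uv[:,:1],uv[:,1:],1).mean()
        return s
    best=None
    for a in np.arange(0,72,6):
        a=np.radians(a)
        r=minimize(cost,[x0,y0,a],method="Nelder-Mead",options=dict(initial_simplex=[[x0,y0,a],[x0+.005,y0,a],[x0,y0+.005,a],[x0,y0,a+.1]]))
        if best is None or r.fun<best.fun:best=r
    return best.x,best.fun
E
python3 - <<'E'
from h import *
for n,x,y,cs in(("f",.579,-.076,("top","side")),("0",.58,.189,("top","side"))):
    for c in cs:
        im=cv2.imread(f"pics/{n}_{c}.png" if n!="0" else f"pics/{c}0.png")
        a,f=fit_sil(c,im,x,y); b,g=fit_rims(c,im,a[0],a[1]); print(n,c,np.round(a,4),f,np.round(b,4),np.degrees(b[2]),g)
E
```

```text
f top [ 0.5801 -0.0773] 271.1875 [ 0.5791 -0.0769  0.7678] 43.991979669435544 -151.49191284179688
f side [ 0.5852 -0.0766] 52.6875 [ 0.5818 -0.0786  0.7674] 43.96704033979312 -267.8267822265625
0 top [0.5797 0.1894] 68.4375 [0.5788 0.1887 0.8014] 45.91525472969692 -164.97824096679688
0 side [0.5836 0.1915] 66.8125 [0.5821 0.1885 0.7996] 45.81157910797018 -255.6749267578125
```

Emit:
send_rows(motion="0.4 0.1 -0.8 0 0 0 0.8;0.4 0 -0.8 0 0 0 0.8;0 0 0 0 0 0 0.8;0 0 0 0 0 0 0.8")

```text
t: 12.92
eef_pos: [0.5806, -0.0849, 0.0895]
tool_rot: [-0.002, 0.006, 1.0, -0.002]
contact_force: [-0.3, 0.4, -1.2]
gripper_width: 0.414
```

```bash
python3 - <<'E'
from h import *
o=get_obs();print(o['eef_pos'],o['tool_rot'],o['gripper_width'])
snap("j")
x,y,z=o['eef_pos'];z-=.009
t=np.linspace(0,6.28,60)
circ=lambda x,y,z,r:np.c_[x+r*np.cos(t),y+r*np.sin(t),0*t+z]
M=[circ(x,y,z,.018),circ(x,y,z+.03,.018),circ(.5812,-.0772,.066,.0045),circ(.5812,-.0772,.012,.008)]
overlay(cv2.imread("pics/j_side.png"),"side",M,"pics/js.png",(310,180,80,80),5)
overlay(cv2.imread("pics/j_top.png"),"top",M,"pics/jt.png",(320,130,80,80),5)
cv2.imwrite("pics/j.png",np.hstack([cv2.imread("pics/jt.png"),cv2.imread("pics/js.png")]))
for n in("sleeve",):
  for c in("side","top"):
    for d in regions_of(n,c)[:2]:
        print(c,n,round(d["conf"],2),cen(d["region"]), proj(c,[x,y,z+.015]))
E
```

```text
[ 0.58059829 -0.0848538   0.08945984] [-0.00163986  0.00579407  0.99997962 -0.00212163] 0.4139606499759348
side sleeve 0.62 (np.float64(349.93518518518516), np.float64(228.15740740740742), 108) [[353.02254315 227.93493992]]
side sleeve 0.17 (np.float64(394.4), np.float64(294.912), 125) [[353.02254315 227.93493992]]
```

View pics/j.png

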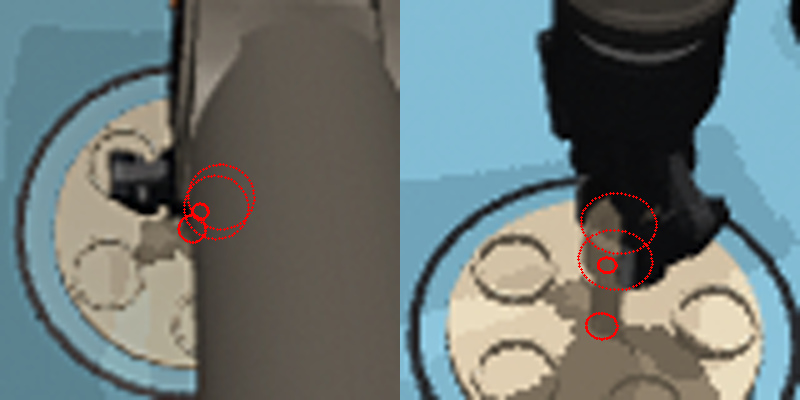

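Emit:
send_rows(motion="0 0.4 0 -0.2 -0.2 0.5 0.8;0 0.4 0 0 0 0.2 0.8;0 0 0 0 0 0 0.8;0 0 0 0 0 0 0.8")

```text
t: 13.45
eef_pos: [0.581, -0.0747, 0.091]
tool_rot: [0.001, -0.002, 1.0, -0.004]
contact_force: [0.2, -0.6, -0.5]
gripper_width: 0.414
```

Emit:
send_rows(motion="0 -0.2 -0.5 0.3 0 0 0.8;0 -0.05 -0.6 0 0 0 0.8;0 0 0 0 0 0 0.8;0 0 0 0 0 0 0.8")

```text
t: 13.78
eef_pos: [0.5812, -0.077, 0.0791]
tool_rot: [0.002, -0.002, 1.0, -0.001]
contact_force: [1.0, -0.0, -0.9]
gripper_width: 0.414
```

```bash
python3 - <<'E'
from h import *
o=get_obs();print(o['eef_pos'],o['tool_rot'],o['gripper_width'],o['contact_force'])
snap("k")
x,y,z=o['eef_pos'];z-=.009
t=np.linspace(0,6.28,60)
circ=lambda x,y,z,r:np.c_[x+r*np.cos(t),y+r*np.sin(t),0*t+z]
M=[circ(x,y,z,.018),circ(x,y,z+.03,.018),circ(.5812,-.0772,.012,.008)]
overlay(cv2.imread("pics/k_side.png"),"side",M,"pics/k1.png",(320,195,60,60),10)
overlay(cv2.imread("pics/k_side.png"),"side",[],"pics/k2.png",(320,195,60,60),10)
cv2.imwrite("pics/k.png",cv2.resize(np.hstack([cv2.imread("pics/k1.png"),cv2.imread("pics/k2.png")]),(800,400)))
E
```

```text
[ 0.58117691 -0.07701945  0.07908377] [ 1.73510900e-03 -2.26830079e-03  9.99995642e-01 -7.48563397e-04] 0.41411675220921895 [ 0.98774458 -0.03504878 -0.90476838]
```

View pics/k.png

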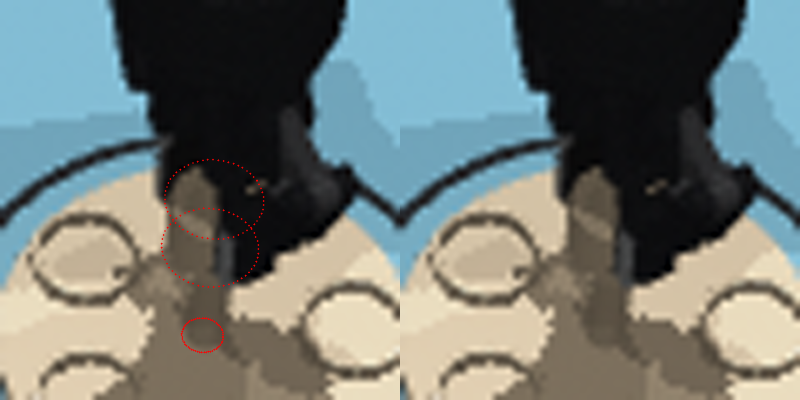

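Emit:
send_rows(motion="0 0 -0.5 0 0 0 0.8;0 0 -0.5 0 0 0 0.8;0 0 -0.4 0 0 0 0.8;0 0 0 0 0 0 0.8")

```text
t: 14.22
eef_pos: [0.5814, -0.077, 0.064]
tool_rot: [0.002, -0.002, 1.0, -0.001]
contact_force: [0.2, 0.2, -0.5]
gripper_width: 0.41
```

Emit:
send_rows(motion="0 0 -0.6 0 0 0 0.8;0 0 -0.7 0 0 0 0.8;0 0 -0.7 0 0 0 0.8;0 0 -0.6 0 0 0 0.8;0 0 -0.3 0 0 0 0.8;0 0 0 0 0 0 0.8")

```text
t: 14.72
eef_pos: [0.5808, -0.0768, 0.031]
tool_rot: [0.001, -0.002, 1.0, -0.001]
contact_force: [-0.8, 0.3, 0.1]
gripper_width: 0.412
```

Emit:
send_rows(motion="0 0 -0.4 0 0 0 0.8;0 0 -0.3 0 0 0 0.8;0 0 0 0 0 0 0.8;0 0 0 0 0 0 0.8;0 0 0 0 0 0 0.5;0 0 0 0 0 0 0.48;0 0 0 0 0 0 0.48;0 0 0.5 0 0 0 0.48")

```text
t: 15.38
eef_pos: [0.5811, -0.0769, 0.0284]
tool_rot: [0.001, -0.002, 1.0, -0.001]
contact_force: [0.1, 0.2, -0.2]
gripper_width: 0.523
```

```bash
python3 - <<'E'
from h import *
o=get_obs();print(o['eef_pos'],o['tool_rot'],o['gripper_width'],o['contact_force'])
snap("l")
overlay(cv2.imread("pics/l_side.png"),"side",[],"pics/l.png",(300,180,100,100),5)
E
```

```text
[ 0.58107152 -0.07687127  0.0284378 ] [ 1.46043060e-03 -2.31624978e-03  9.99995996e-01 -7.13968772e-04] 0.5226959811279912 [ 0.09178133  0.17489528 -0.22828716]
```

View pics/l.png

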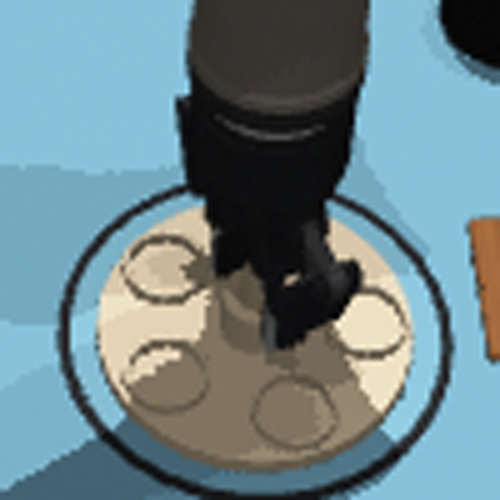

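Emit:
send_rows(motion="0 0 1.5 0 0 0 0.48;0 0 3 0 0 0 0.48;0 0 3 0 0 0 0;-0.4 2 2.5 0 0 0 0;-0.8 3 1 0 0 0 0;-0.8 3 0 0 0 0 0;-0.8 3 0 0 0 0 0;-0.8 3 0 0 0 0 0;-0.8 3 0 0 0 0 0;-0.8 3 0 0 0 0 0;-0.8 3 0 0 0 0 0;-0.8 3 0 0 0 0 0;-0.8 3 0 0 0 0 0;-0.8 3 0 0 0 0 0;-0.8 3 0 0 0 0 0;-0.8 3 0 0 0 0 0;-0.8 3 0 0 0 0 0;-0.8 3 0 0 0 0 0;0 0 0 0 0 0 0;0 0 0 0 0 0 0")

```text
t: 17.15
eef_pos: [0.4577, 0.3809, 0.1539]
tool_rot: [0.01, 0.002, 1.0, 0.002]
contact_force: [0.0, -1.5, 0.2]
gripper_width: 0.991
```

```bash
python3 - <<'E'
from h import *
o=get_obs();print(o['eef_pos'],o['tool_rot'],o['gripper_width'],o['contact_force'])
snap("m")
H={"sleeve":.027,"collar":.009,"button0":.013,"setter":.012}
for c in("top","side"):
    for n,z in H.items():
        for d in regions_of(n,c)[:5]:
            x,y,a=cen(d["region"]); print(c,n,round(d["conf"],2),np.round([x,y],1),a,np.round(ray(c,(x,y),z),4))
I=[cv2.imread(f"pics/m_{c}.png") for c in("top","side")]
for c,im in zip(("top","side"),I):
    a,f=fit_sil(c,im,.580,-.077); b,g=fit_rims(c,im,a[0],a[1]); print(c,np.round(a,4),f,np.round(b,4),np.degrees(b[2]),g)
cv2.imwrite("pics/m.png",np.hstack([cv2.resize(I[0][100:260,140:460],(800,400))]))
cv2.imwrite("pics/ms.png",np.hstack([cv2.resize(I[1][120:380,210:470],(600,600))]))
E
```

```text
[0.45766928 0.38086976 0.15389804] [0.00996001 0.00168027 0.9999463  0.00231731] 0.9914303687695458 [ 0.00763106 -1.49188842  0.20301427]
top sleeve 0.62 [358.4 176.6] 70 [ 0.5748 -0.0767  0.027 ]
top collar 0.52 [203.6 206. ] 76 [0.5036 0.3802 0.009 ]
top button0 0.38 [446.4 218.1] 62 [ 0.4471 -0.3297  0.013 ]
top button0 0.37 [416.2 167. ] 70 [ 0.6012 -0.2502  0.013 ]
top setter 0.7 [357.9 176.1] 2287 [ 0.5791 -0.0766  0.012 ]
side sleeve 0.42 [350.2 243.8] 140 [ 0.5776 -0.0833  0.027 ]
side sleeve 0.32 [304.1 368.2] 473 [ 0.3342 -0.3089  0.027 ]
side collar 0.64 [251.1 148.7] 146 [0.4912 0.3814 0.009 ]
side button0 0.42 [338.2 320. ] 139 [ 0.4531 -0.2434  0.013 ]
side setter 0.81 [350.2 246.9] 2614 [ 0.5786 -0.0831  0.012 ]
top [ 0.5801 -0.0773] 302.625 [ 0.5791 -0.0768  0.7678] 43.99199212754607 -151.55052185058594
side [ 0.5837 -0.0753] 114.0 [ 0.5818 -0.0783  0.7665] 43.917570269324926 -269.7142028808594
```

View pics/m.png

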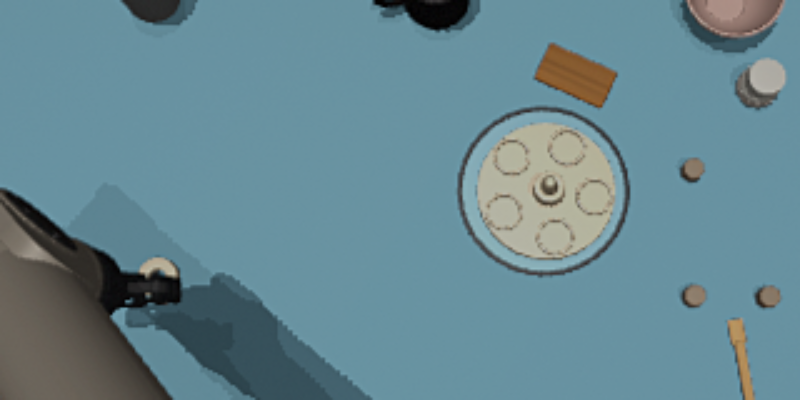

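View pics/ms.png

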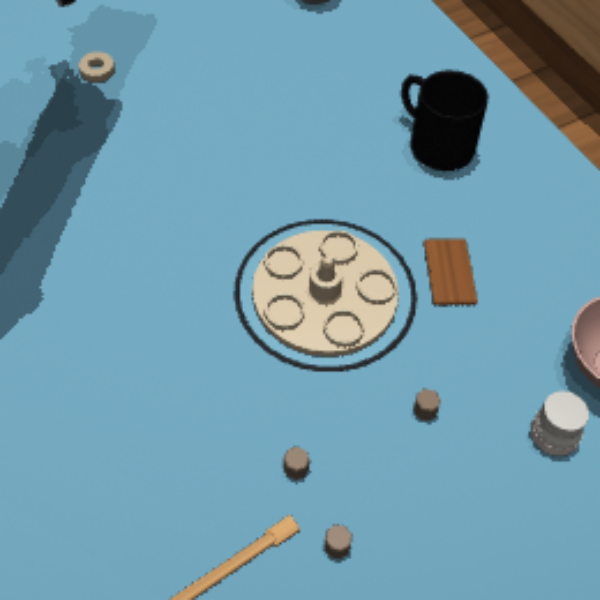

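Emit:
send_rows(motion="1.0 0 -1.5 -0.3 0.6 0.2 0;1.4 0 -2 0 0.5 0 0;0.8 0 -2.5 0 0 0 0;0 0 -2 0 0 0 0;0 0 -1 0 0 0 0;0 0 -0.5 0 0 0 0;0 0 0 0 0 0 0;0 0 0 0 0 0 0")

```text
t: 18.32
eef_pos: [0.4939, 0.3785, 0.0577]
tool_rot: [0.002, 0.003, 1.0, 0.001]
contact_force: [-0.3, -0.1, -0.6]
gripper_width: 0.999
```

```bash
python3 - <<'E'
from h import *
o=get_obs();print(o['eef_pos'],o['tool_rot'],o['contact_force'])
snap("n")
for c in("top","side"):
    for d in regions_of("collar",c)[:3]:
            x,y,a=cen(d["region"]); print(c,round(d["conf"],2),np.round([x,y],1),a,np.round(ray(c,(x,y),.008),4))
t=np.linspace(0,6.28,60)
M=[np.c_[.4895+.024*np.cos(t),.381+.024*np.sin(t),0*t+z] for z in(0,.014)]
overlay(cv2.imread("pics/n_side.png"),"side",M,"pics/n1.png",(210,100,80,80),5)
overlay(cv2.imread("pics/n_top.png"),"top",M,"pics/n2.png",(165,170,80,80),5)
cv2.imwrite("pics/n.png",np.hstack([cv2.imread("pics/n1.png"),cv2.imread("pics/n2.png")]))
E
```

```text
[0.49388382 0.3785174  0.05772687] [0.00173369 0.00271296 0.99999407 0.00121825] [-0.33754814 -0.1384687  -0.64129393]
top 0.65 [204.5 214.7] 59 [0.4778 0.3776 0.008 ]
side 0.56 [251.3 149. ] 172 [0.4917 0.3811 0.008 ]
side 0.33 [350.2 246.7] 2515 [ 0.5805 -0.0803  0.008 ]
```

View pics/n.png

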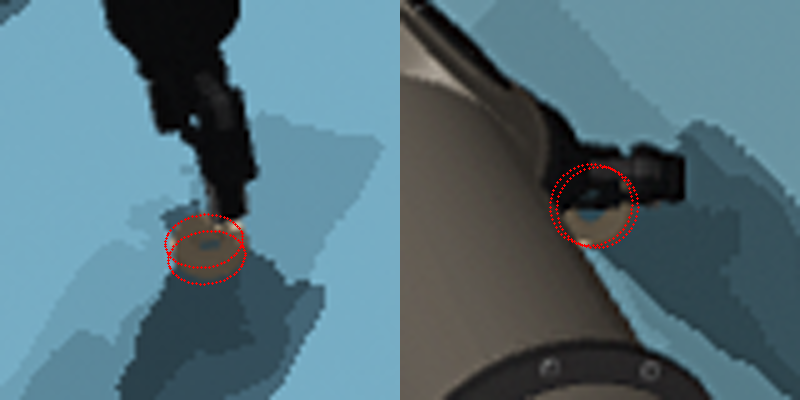

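Emit:
send_rows(motion="-0.4 0.2 -1.4 0 0 0 0;-0.3 0.1 -1.4 0 0 0 0;-0.1 0 -1.3 0 0.4 0 0;-0.1 0 -0.6 0 0.3 0 0;0 0 0 0 0 0 0;0 0 0 0 0 0 0;0 0 0 0 0 0 0")

```text
t: 19.1
eef_pos: [0.4878, 0.3848, 0.0148]
tool_rot: [-0.001, 0.002, 1.0, 0.005]
contact_force: [0.9, 0.2, -0.2]
gripper_width: 1.002
```

Emit:
send_rows(motion="0 -0.1 -0.6 -0.3 0 0 0;0 -0.1 -0.6 -0.2 0.3 0 0;0 0 -0.2 0 0.2 0 0;0 0 0 0 0 0 0;0 0 0 0 0 0 0")

```text
t: 19.52
eef_pos: [0.4893, 0.383, 0.001]
tool_rot: [-0.005, 0.003, 1.0, 0.001]
contact_force: [0.5, 0.9, -0.3]
gripper_width: 1.001
```

Emit:
send_rows(motion="0 0 0 0 -0.3 0 0.2;0 0 0 0 0 0 0.3;0 0 0 0 0 0 0.4;0 0 0 0 0 0 0.55;0 0 0 0 0 0 0.55;0 0 0 0 0 0 0.6;0 0 0 0 0 0 0.6", newtons=40)

```text
t: 20.1
eef_pos: [0.4896, 0.3834, 0.0021]
tool_rot: [-0.001, 0.003, 1.0, 0.001]
contact_force: [-0.5, -0.5, -0.9]
gripper_width: 0.534
```

Emit:
send_rows(motion="0 0 1 0 0 0 0.65;0 0 2 0 0 0 0.65;0 0 2 0 0 0 0.65;0 0 0 0 0 0 0.65;0 0 0 0 0 0 0.65")

```text
t: 20.52
eef_pos: [0.4886, 0.3825, 0.0548]
tool_rot: [-0.002, 0.003, 1.0, 0.001]
contact_force: [-0.6, -0.2, -0.4]
gripper_width: 0.531
```

```bash
python3 - <<'E'
from h import *
o=get_obs();print(o['eef_pos'],o['tool_rot'],o['gripper_width'],o['contact_force'])
snap("o")
t=np.linspace(0,6.28,60);x,y,z=o['eef_pos'];z-=.002
M=[np.c_[x+.024*np.cos(t),y+.024*np.sin(t),0*t+z+d] for d in(0,.014)]
overlay(cv2.imread("pics/o_side.png"),"side",M,"pics/o1.png",(210,90,80,80),5)
overlay(cv2.imread("pics/o_top.png"),"top",M,"pics/o2.png",(165,170,80,80),5)
cv2.imwrite("pics/o.png",np.hstack([cv2.imread("pics/o1.png"),cv2.imread("pics/o2.png")]))
E
```

```text
[0.48858991 0.38252571 0.05480415] [-2.21270765e-03  2.85023766e-03  9.99993353e-01  5.23166345e-04] 0.5307288146920452 [-0.56758544 -0.22424663 -0.39587592]
```

View pics/o.png

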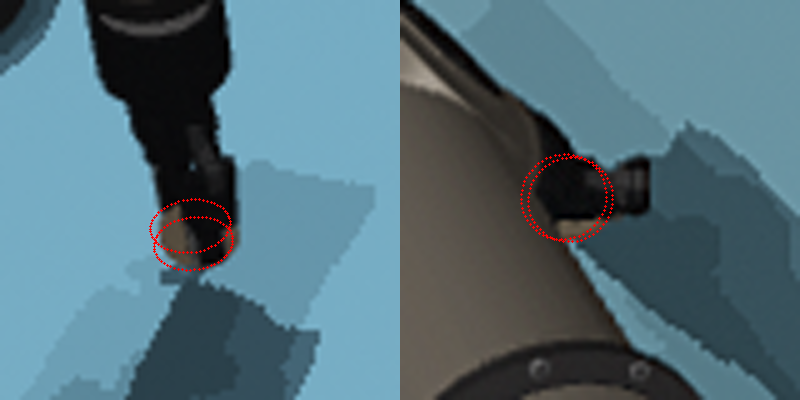

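Emit:
send_rows(motion="0 0 2.5 0 0 0 0.65;0 0 3 0 0 0 0.65;0.3 -2 1.5 0 0 0 0.65;0.6 -3 0 0 0 0 0.65;0.6 -3 0 0 0 0 0.65;0.6 -3 0 0 0 0 0.65;0.6 -3 0 0 0 0 0.65;0.6 -3 0 0 0 0 0.65;0.6 -3 0 0 0 0 0.65;0.6 -3 0 0 0 0 0.65;0.6 -3 0 0 0 0 0.65;0.6 -3 0 0 0 0 0.65;0.6 -3 0 0 0 0 0.65;0.6 -3 0 0 0 0 0.65;0.6 -3 0 0 0 0 0.65;0.6 -3 0 0 0 0 0.65;0.6 -3 0 0 0 0 0.65;0.6 -2 0 0 0 0 0.65;0 0 0 0 0 0 0.65;0 0 0 0 0 0 0.65")

```text
t: 22.28
eef_pos: [0.5688, -0.1009, 0.1113]
tool_rot: [-0.015, -0.0, 1.0, -0.003]
contact_force: [-0.6, 0.4, -0.9]
gripper_width: 0.533
```

Emit:
send_rows(motion="0.6 1.2 0 0.3 -0.9 0 0.65;0.6 1.2 0 0 -0.8 0 0.65;0 0 0 0 0 0 0.65;0 0 0 0 0 0 0.65;0 0 0 0 0 0 0.65")

```text
t: 22.7
eef_pos: [0.5806, -0.0674, 0.1096]
tool_rot: [-0.0, -0.004, 1.0, 0.001]
contact_force: [-0.6, -1.1, 0.3]
gripper_width: 0.532
```

```bash
cat > ck.py <<'E'
from h import *
import sys
n,off,h,r=sys.argv[1],float(sys.argv[2]),float(sys.argv[3]),float(sys.argv[4])
o=get_obs();print(o['eef_pos'],o['tool_rot'],o['gripper_width'],o['contact_force'])
snap(n);t=np.linspace(0,6.28,80);x,y,z=o['eef_pos'];z-=off
c=lambda x,y,z,r:np.c_[x+r*np.cos(t),y+r*np.sin(t),0*t+z]
M=[c(x,y,z,r),c(x,y,z+h,r),c(.581,-.0772,.066,.0045),c(.581,-.0772,.042,.018)]
for cam in("side","top"):
    u=proj(cam,[x,y,z])[0].astype(int)
    overlay(cv2.imread(f"pics/{n}_{cam}.png"),cam,M,f"pics/{n}_{cam}1.png",(u[0]-30,u[1]-30,60,60),7)
    overlay(cv2.imread(f"pics/{n}_{cam}.png"),cam,[],f"pics/{n}_{cam}2.png",(u[0]-30,u[1]-30,60,60),7)
cv2.imwrite(f"pics/{n}.png",cv2.resize(np.hstack([cv2.imread(f"pics/{n}_side1.png"),cv2.imread(f"pics/{n}_side2.png")]),(800,400)))
E
python3 ck.py p .002 .014 .024
```

```text
[ 0.58058724 -0.06739923  0.10955082] [-3.82094502e-04 -4.24587867e-03  9.99990202e-01  1.19287900e-03] 0.531658025282175 [-0.55830724 -1.10172682  0.31120719]
```

View pics/p.png

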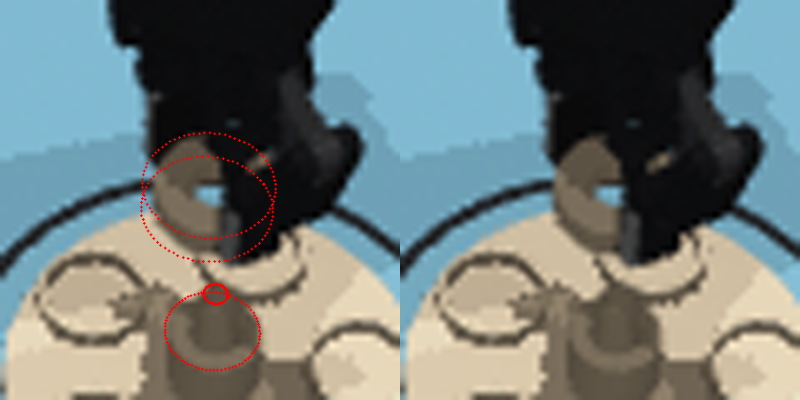

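Emit:
send_rows(motion="0 -0.5 -1.0 0 0 -0.4 0.65;0 -0.5 -1.0 0 0 0 0.65;0 0 -0.6 0 0 0 0.65;0 0 0 0 0 0 0.65;0 0 0 0 0 0 0.65")

```text
t: 23.22
eef_pos: [0.5798, -0.0808, 0.0804]
tool_rot: [-0.001, 0.001, 1.0, 0.0]
contact_force: [0.8, 0.1, 0.0]
gripper_width: 0.534
```

```bash
python3 ck.py q .000 .014 .024
```

```text
[ 0.57975361 -0.08082383  0.08037366] [-8.43072346e-04  9.89048031e-04  9.99999044e-01  4.72958919e-04] 0.5340102122624384 [0.7851818  0.11589848 0.0401564 ]
```

View pics/q.png

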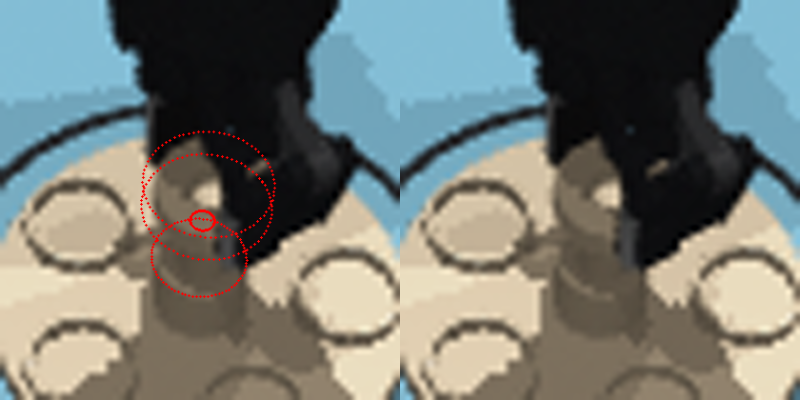

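Emit:
send_rows(motion="0 0.2 0 0 0 0 0.65;0 0.2 0 0 0 0 0.65;0 0 0 0 0 0 0.65;0 0 0 0 0 0 0.65")

```text
t: 23.65
eef_pos: [0.5807, -0.0758, 0.0817]
tool_rot: [0.0, 0.001, 1.0, 0.001]
contact_force: [-0.0, -0.1, -0.7]
gripper_width: 0.531
```

```bash
python3 ck.py r .000 .014 .024
```

```text
[ 0.5806632  -0.07580886  0.08167205] [2.16172609e-04 6.82046720e-04 9.99999507e-01 6.87980241e-04] 0.5311693557106417 [-0.00266694 -0.08203097 -0.73504297]
```

View pics/r.png

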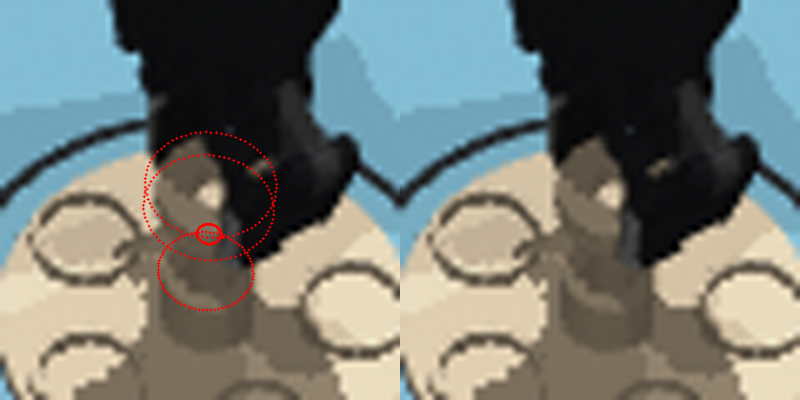

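Emit:
send_rows(motion="-0.1 -0.1 -0.4 0 0 0 0.65;0 0 -0.4 0 0 0 0.65;0 0 -0.4 0 0 0 0.65;0 0 0 0 0 0 0.65;0 0 0 0 0 0 0.65")

```text
t: 24.17
eef_pos: [0.5795, -0.077, 0.0684]
tool_rot: [0.0, 0.001, 1.0, 0.001]
contact_force: [-1.1, 0.5, -0.1]
gripper_width: 0.533
```

Emit:
send_rows(motion="0 0 -0.3 0 0 0 0.65;0 0 -0.4 0 0 0 0.65;0 0 0 0 0 0 0.65;0 0 0 0 0 0 0.65")

```text
t: 24.5
eef_pos: [0.5794, -0.0771, 0.0603]
tool_rot: [0.0, 0.001, 1.0, 0.001]
contact_force: [0.6, 1.2, -0.2]
gripper_width: 0.533
```

```bash
python3 ck.py s .000 .014 .024
```

```text
[ 0.57936483 -0.07710618  0.06034714] [3.80143491e-05 7.84423194e-04 9.99999481e-01 6.49055872e-04] 0.5330675367989585 [ 0.6294271   1.20594133 -0.20781545]
```

View pics/s.png

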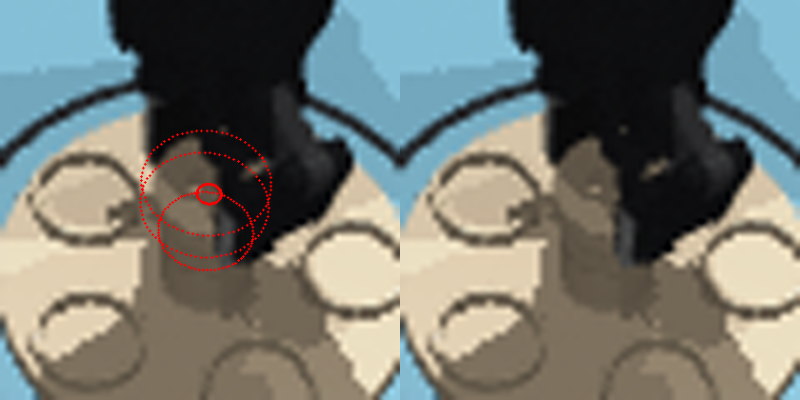

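Emit:
send_rows(motion="0 0 -0.3 0 0 0 0.65;0 0 -0.4 0 0 0 0.65;0 0 -0.2 0 0 0 0.65;0 0 0 0 0 0 0.65;0 0 0 0 0 0 0.65")

```text
t: 25.02
eef_pos: [0.5796, -0.0771, 0.0508]
tool_rot: [0.0, 0.001, 1.0, 0.001]
contact_force: [0.6, -0.2, -0.5]
gripper_width: 0.537
```

Emit:
send_rows(motion="0 0 -0.3 0 0 0 0.65;0 0 -0.3 0 0 0 0.65;0 0 0 0 0 0 0.65;0 0 0 0 0 0 0.65")

```text
t: 25.35
eef_pos: [0.5797, -0.077, 0.0441]
tool_rot: [0.0, 0.001, 1.0, 0.001]
contact_force: [-0.1, 0.2, -1.1]
gripper_width: 0.537
```

```bash
python3 ck.py t .000 .014 .024
```

```text
[ 0.57966475 -0.07704217  0.04414339] [4.15138785e-04 7.31801334e-04 9.99999432e-01 6.53699053e-04] 0.5367578103727008 [-0.05551868  0.15949368 -1.13424137]
```

View pics/t.png

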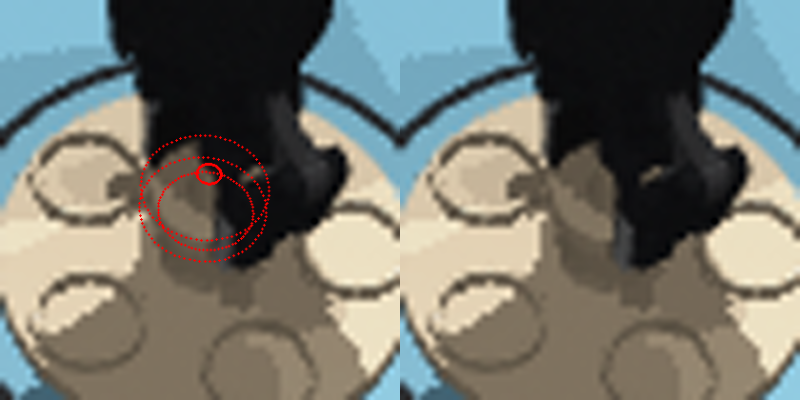

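Emit:
send_rows(motion="0 0 -0.2 0 0 0 0.6;0 0 0 0 0 0 0.35;0 0 0 0 0 0 0.3;0 0 0 0 0 0 0.3;0 0 1.5 0 0 0 0.3;0 0 3 0 0 0 0.3;0 -1 3 0 0 0 0;-0.5 -3 2 0 0 0 0;-0.9 -3 0 0 0 0 0;-0.9 -3 0 0 0 0 0;-0.9 -3 0 0 0 0 0;-0.9 -2 0 0 0 0 0;0 0 0 0 0 0 0;0 0 0 0 0 0 0")

```text
t: 26.62
eef_pos: [0.5373, -0.231, 0.1438]
tool_rot: [0.003, -0.002, 1.0, 0.0]
contact_force: [0.3, 1.3, -1.6]
gripper_width: 1.0
```

```bash
cat > look.py <<'E'
from h import *
import sys
n=sys.argv[1]
o=get_obs();print(o['t'],o['eef_pos'],o['tool_rot'],o['gripper_width'],o['contact_force'],o['q'][-1])
snap(n)
for c in("top","side"):
    for d in regions_of("button0",c)[:6]:
        x,y,a=cen(d["region"]); print(c,round(d["conf"],2),np.round([x,y],1),a,np.round(ray(c,(x,y),.013),4))
I=[cv2.imread(f"pics/{n}_{c}.png") for c in("top","side")]
cv2.imwrite(f"pics/{n}.png",np.hstack([cv2.resize(I[0][120:260,320:460],(400,400)),cv2.resize(I[1][190:380,280:470],(400,400))]))
E
python3 look.py u
```

```text
26.6167 [ 0.53728033 -0.23104717  0.14377061] [ 2.52278365e-03 -2.08217334e-03  9.99994629e-01  2.07448873e-04] 0.9995127084111736 [ 0.33963705  1.28508065 -1.58199628] 1.9326264566387834
top 0.6 [415.4 166.5] 41 [ 0.6029 -0.2478  0.013 ]
top 0.38 [416.8 217.9] 69 [ 0.4501 -0.2433  0.013 ]
top 0.24 [355.2 176.3] 1261 [ 0.5785 -0.0686  0.013 ]
side 0.63 [394.4 294.9] 112 [ 0.602  -0.2502  0.013 ]
side 0.51 [355.7 354.3] 138 [ 0.4482 -0.3298  0.013 ]
side 0.42 [338.1 320.3] 126 [ 0.4526 -0.2439  0.013 ]
```

View pics/u.png

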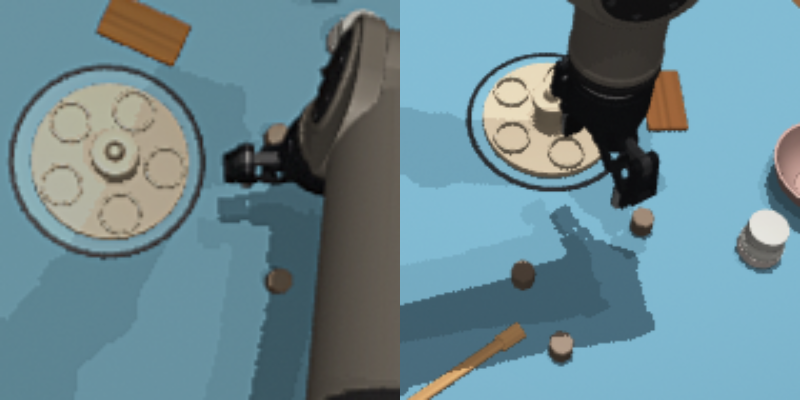

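Emit:
send_rows(motion="2 -0.5 -1 -0.2 0.2 0 0;2.5 -0.6 -2 0 0 -0.2 0;1.5 -0.5 -2 0 0 0 0;0.4 -0.2 -2 0 0 0 0;0 0 -1.5 0 0 0 0;0 0 -0.5 0 0 0 0;0 0 0 0 0 0 0;0 0 0 0 0 0 0")

```text
t: 27.48
eef_pos: [0.6111, -0.2334, 0.0498]
tool_rot: [0.002, -0.011, 1.0, 0.002]
contact_force: [-0.1, 0.4, -0.9]
gripper_width: 0.999
```

Emit:
send_rows(motion="-0.5 -0.9 -0.6 -0.2 0.2 -0.7 0;-0.5 -0.8 -1.0 0 0 -0.5 0;0 0 -1 0 0 0 0;0 0 0 0 0 0 0;0 0 0 0 0 0 0")

```text
t: 27.9
eef_pos: [0.601, -0.2526, 0.0248]
tool_rot: [0.003, 0.0, 1.0, -0.001]
contact_force: [-0.7, -0.0, 1.0]
gripper_width: 0.999
```

```bash
python3 look.py v
```

```text
27.9 [ 0.600979   -0.25259126  0.02481705] [ 2.66119504e-03  1.67613198e-04  9.99995810e-01 -1.12730080e-03] 0.9986502548392721 [-0.68098184 -0.0222095   0.97484758] 1.9466072676689636
top 0.52 [416.4 217.9] 65 [ 0.4502 -0.2421  0.013 ]
side 0.48 [356.3 353.6] 158 [ 0.4503 -0.3289  0.013 ]
side 0.42 [394.3 294.9] 109 [ 0.6017 -0.2502  0.013 ]
```

View pics/v.png

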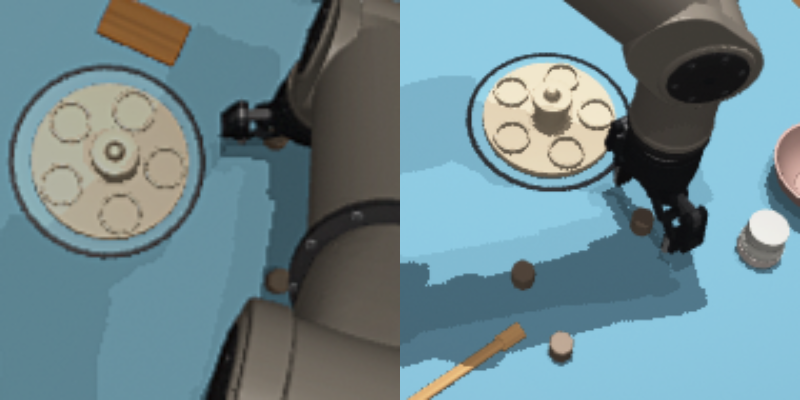

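Emit:
send_rows(motion="-0.1 0.1 -0.8 0 0.2 0 0;-0.1 0.1 -0.8 0 0.2 0 0;0 0 -0.1 0 0 0 0;0 0 0 0 0 0 0.3;0 0 0 0 0 0 0.5;0 0 0 0 0 0 0.7;0 0 0 0 0 0 0.85;0 0 0 0 0 0 0.85;0 0 0 0 0 0 0.85;0 0 0 0 0 0 0.85", newtons=35)

```text
t: 28.93
eef_pos: [0.6011, -0.2485, 0.0076]
tool_rot: [0.0, -0.001, 1.0, -0.001]
contact_force: [-0.4, -0.5, 0.0]
gripper_width: 0.268
```

Emit:
send_rows(motion="0 0 1.5 0 0 0 0.85;0 0 2.5 0 0 0 0.85;0.2 1 2 0 0 0 0.85;0.6 2.5 0.5 0 0 0 0.85;0.6 2.5 0 0 0 0 0.85;0.6 2.5 0 0 0 0 0.85;0.6 2.5 0 0 0 0 0.85;0.4 2.5 0 0 0 0 0.85;0 1 0 0 0 0 0.85;0 0 0 0 0 0 0.85;0 0 0 0 0 0 0.85")

```text
t: 29.85
eef_pos: [0.6319, -0.1023, 0.0877]
tool_rot: [0.004, 0.002, 1.0, -0.002]
contact_force: [-0.2, -0.5, -1.2]
gripper_width: 0.273
```

Emit:
send_rows(motion="0 -0.1 -1.2 0.2 0.4 0 0.85;0 0 -1.5 0 0 0 0.85;0 0 -1.3 0 0 0 0.85;0 0 -0.6 0 0 0 0.85;0 0 0 0 0 0 0.85;0 0 0 0 0 0 0.85")

```text
t: 30.35
eef_pos: [0.6294, -0.1147, 0.0377]
tool_rot: [-0.001, 0.008, 1.0, -0.003]
contact_force: [1.3, 0.4, -0.4]
gripper_width: 0.266
```

```bash
python3 look.py w
```

```text
30.35 [ 0.6293736  -0.11471931  0.03771986] [-5.72632307e-04  7.66295168e-03  9.99966149e-01 -2.94145771e-03] 0.2663135026883463 [ 1.30892687  0.42888372 -0.41100858] 1.7053812989507837
top 0.55 [446.6 218.1] 50 [ 0.447  -0.3302  0.013 ]
side 0.57 [338.4 320.1] 118 [ 0.4535 -0.2438  0.013 ]
```

View pics/w.png

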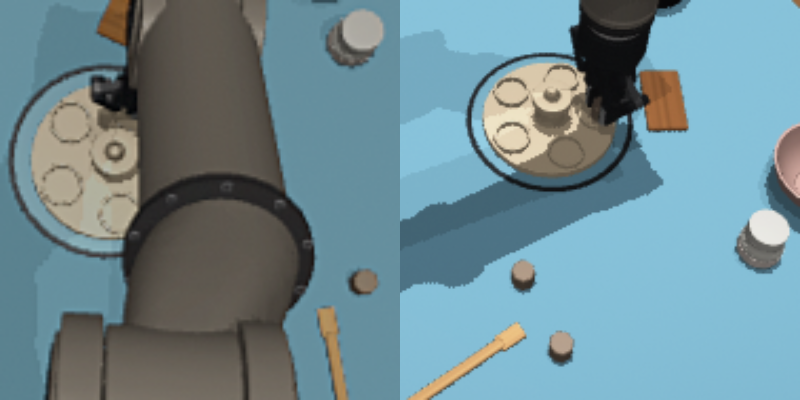

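Emit:
send_rows(motion="0.1 0.5 0 0.3 0 0.5 0.85;0.1 0.5 0 0 0 0.4 0.85;0 0 0 0 0 0 0.85;0 0 0 0 0 0 0.85;0 0 0 0 0 0 0.85")

```text
t: 30.97
eef_pos: [0.6346, -0.101, 0.0413]
tool_rot: [0.003, -0.003, 1.0, 0.001]
contact_force: [-0.3, 0.0, -0.1]
gripper_width: 0.271
```

Emit:
send_rows(motion="-0.2 -0.2 -0.5 0 0.2 -0.2 0.85;-0.2 -0.1 -0.6 0 0 -0.2 0.85;0 0 -0.4 0 0 0 0.85;0 0 0 0 0 0 0.85;0 0 0 0 0 0 0.85")

```text
t: 31.38
eef_pos: [0.6297, -0.1045, 0.0245]
tool_rot: [0.001, 0.001, 1.0, 0.0]
contact_force: [-0.0, 0.1, -1.1]
gripper_width: 0.268
```

Emit:
send_rows(motion="0.1 0 -0.3 0 0 0 0.85;0 0 0 0 0 0 0.85;0 0 0 0 0 0 0.65;0 0 0 0 0 0 0.62;0 0 0 0 0 0 0.62;0 0 1.5 0 0 0 0.62;0 0 2.5 0 0 0 0.62;0 0 3 0 0 0 0.5;0 -1 2 0 0 0 0;-1 -2 0 0 0 0 0;-2.5 -2 0 0 0 0 0;-2.5 -2 0 0 0 0 0;-2.5 -2 0 0 0 0 0;-2.5 -2 0 0 0 0 0;-2.5 -2 0 0 0 0 0;-2.5 -1 0 0 0 0 0;-2 0 0 0 0 0 0;0 0 0 0 0 0 0;0 0 0 0 0 0 0")

```text
t: 32.97
eef_pos: [0.4447, -0.2478, 0.1193]
tool_rot: [0.005, -0.0, 1.0, -0.0]
contact_force: [0.6, 0.1, 0.7]
gripper_width: 1.0
```

```bash
python3 look.py x
```

```text
32.9667 [ 0.44467036 -0.24776183  0.11930224] [ 5.45118615e-03 -1.22479731e-04  9.99985111e-01 -2.18574020e-04] 0.9995808381968033 [0.6437482  0.13172905 0.65160846] 2.027542422754935
top 0.64 [367.5 157.8] 60 [ 0.6333 -0.1072  0.013 ]
side 0.66 [372.5 242.5] 123 [ 0.6362 -0.0989  0.013 ]
side 0.64 [355.9 354.2] 138 [ 0.4488 -0.3297  0.013 ]
```

View pics/x.png

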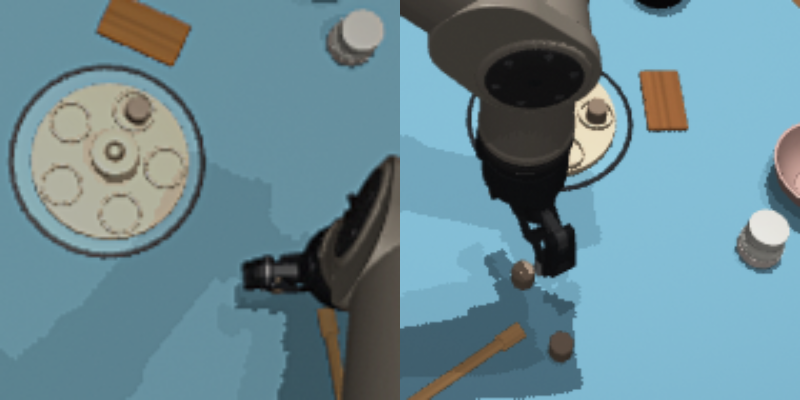

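Emit:
send_rows(motion="0.3 0.2 -2 0 0.6 0 0;0.3 0.2 -2.5 0 0 0 0;0 0 -2 0 0 0 0;0 0 -1.5 0 0 0 0;0 0 -0.5 0 0 0 0;0 0 0 0 0 0 0;0 0 0 0 0 0 0")

```text
t: 33.75
eef_pos: [0.4627, -0.239, 0.0317]
tool_rot: [0.004, -0.007, 1.0, -0.0]
contact_force: [-0.4, 0.7, -0.0]
gripper_width: 1.002
```

Emit:
send_rows(motion="-0.6 -0.2 -0.3 0 0.2 -0.4 0;-0.6 -0.2 -0.3 0 0.2 -0.3 0;0 0 -0.3 0 0 0 0;0 0 0 0 0 0 0;0 0 0 0 0 0 0")

```text
t: 34.17
eef_pos: [0.4516, -0.2443, 0.0249]
tool_rot: [0.003, -0.001, 1.0, -0.001]
contact_force: [0.6, -1.2, -0.1]
gripper_width: 1.002
```

```bash
python3 look.py y
```

```text
34.1667 [ 0.45160093 -0.24427602  0.02485581] [ 2.80348669e-03 -5.00885972e-04  9.99994896e-01 -1.44855167e-03] 1.0021176086198185 [ 0.57165585 -1.1717836  -0.12498477] 2.037141208057097
side 0.54 [337.1 321.1] 88 [ 0.4496 -0.2444  0.013 ]
```

View pics/y.png

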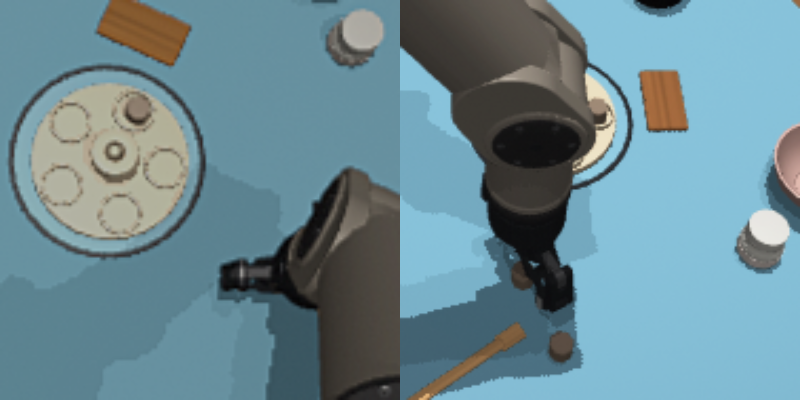

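Emit:
send_rows(motion="-0.1 0 -0.8 0 0.2 0 0;-0.1 0 -0.8 0 0.2 0 0;0 0 -0.1 0 0 0 0;0 0 0 0 0 0 0.3;0 0 0 0 0 0 0.5;0 0 0 0 0 0 0.7;0 0 0 0 0 0 0.85;0 0 0 0 0 0 0.85;0 0 0 0 0 0 0.85;0 0 0 0 0 0 0.85", newtons=35)

```text
t: 35.2
eef_pos: [0.4501, -0.2437, 0.0059]
tool_rot: [-0.001, -0.001, 1.0, -0.001]
contact_force: [0.4, -1.0, 0.6]
gripper_width: 0.274
```

Emit:
send_rows(motion="0 0 1.5 0 0 0 0.85;0 0 2.5 0 0 0 0.85;0.5 1 2 0 0 0 0.85;1.2 2.5 0.5 0 0 0 0.85;1.2 2.5 0 0 0 0 0.85;1.2 2.5 0 0 0 0 0.85;1.2 2.5 0 0 0 0 0.85;1.2 2.5 0 0 0 0 0.85;0.6 1.3 0 0 0 0 0.85;0.2 0.5 0 0 0 0 0.85;0 0 0 0 0 0 0.85;0 0 0 0 0 0 0.85")

```text
t: 36.2
eef_pos: [0.5242, -0.0855, 0.0754]
tool_rot: [0.0, 0.002, 1.0, -0.001]
contact_force: [-0.1, -1.0, -0.7]
gripper_width: 0.272
```

Emit:
send_rows(motion="0 0 -0.8 0 0 0 0.85;0 0 -1.0 0 0 0 0.85;0 0 -0.8 0 0 0 0.85;0 0 -0.3 0 0 0 0.85;0 0 0 0 0 0 0.85;0 0 0 0 0 0 0.85")

```text
t: 36.7
eef_pos: [0.5205, -0.092, 0.0421]
tool_rot: [-0.001, 0.006, 1.0, -0.003]
contact_force: [-0.1, 0.2, -0.3]
gripper_width: 0.275
```

```bash
python3 look.py z
```

```text
36.7 [ 0.52048958 -0.09204349  0.04212151] [-0.00149605  0.0062064   0.99997609 -0.00265893] 0.27549187714344725 [-0.05485076  0.15999388 -0.26531337] 1.6875996127318829
top 0.62 [446.6 218.2] 52 [ 0.4466 -0.3302  0.013 ]
top 0.53 [344.8 174.3] 1046 [ 0.5854 -0.038   0.013 ]
side 0.61 [373.2 242.4] 103 [ 0.638  -0.0993  0.013 ]
side 0.55 [356.  354.6] 132 [ 0.4485 -0.3305  0.013 ]
```

View pics/z.png

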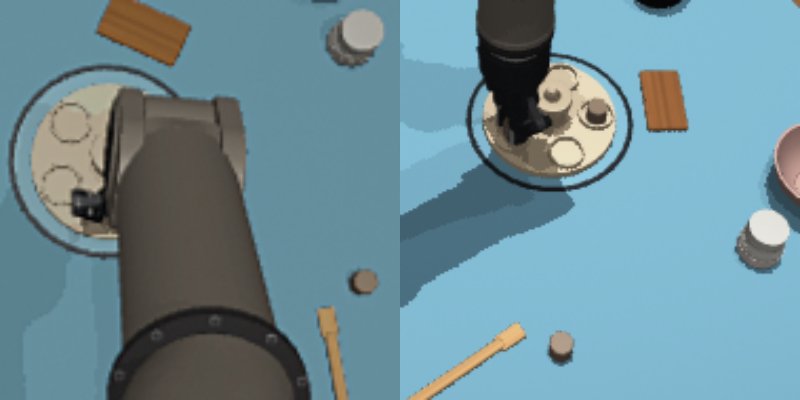

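Emit:
send_rows(motion="0.2 0.3 0 0.2 -0.2 0.4 0.85;0.2 0.3 0 0.1 0 0.3 0.85;0 0 0 0 0 0 0.85;0 0 0 0 0 0 0.85;0 0 0 0 0 0 0.85")

```text
t: 37.32
eef_pos: [0.5272, -0.0841, 0.0443]
tool_rot: [0.003, -0.002, 1.0, 0.0]
contact_force: [0.7, 0.6, 0.0]
gripper_width: 0.276
```

Emit:
send_rows(motion="-0.1 -0.1 -0.5 0 0.2 -0.2 0.85;-0.1 0 -0.7 0 0 0 0.85;0 0 -0.6 0 0 0 0.85;0 0 -0.2 0 0 0 0.85;0 0 0 0 0 0 0.85;0 0 0 0 0 0 0.85")

```text
t: 37.82
eef_pos: [0.5243, -0.0853, 0.0215]
tool_rot: [0.0, 0.0, 1.0, 0.0]
contact_force: [-0.2, -1.0, -0.5]
gripper_width: 0.273
```

Emit:
send_rows(motion="0 0 0 0 0 0 0.65;0 0 0 0 0 0 0.62;0 0 0 0 0 0 0.62;0 0 1.5 0 0 0 0.62;0 0 2.5 0 0 0 0.62;0 0 3 0 0 0 0.5;0 -1 2 0 0 0 0;-0.6 -2 0 0 0 0 0;-1 -3 0 0 0 0 0;-1 -3 0 0 0 0 0;-1 -3 0 0 0 0 0;-1 -3 0 0 0 0 0;-1 -3 0 0 0 0 0;-1 -3 0 0 0 0 0;-0.6 -2.4 0 0 0 0 0;0 -0.8 0 0 0 0 0;0 0 0 0 0 0 0;0 0 0 0 0 0 0")

```text
t: 39.32
eef_pos: [0.4501, -0.3354, 0.1212]
tool_rot: [0.006, -0.003, 1.0, -0.001]
contact_force: [0.6, 0.4, 0.4]
gripper_width: 1.0
```

```bash
python3 look.py A
```

```text
39.3167 [ 0.45005918 -0.33535059  0.12122583] [ 5.53576643e-03 -2.83390467e-03  9.99980372e-01 -7.61989721e-04] 0.9998346829967026 [0.60636904 0.3664064  0.39413885] 2.2045506777848884
top 0.69 [357.5 176.1] 2140 [ 0.5788 -0.0753  0.013 ]
top 0.38 [370.2 129.6] 468 [ 0.7192 -0.119   0.013 ]
```

View pics/A.png

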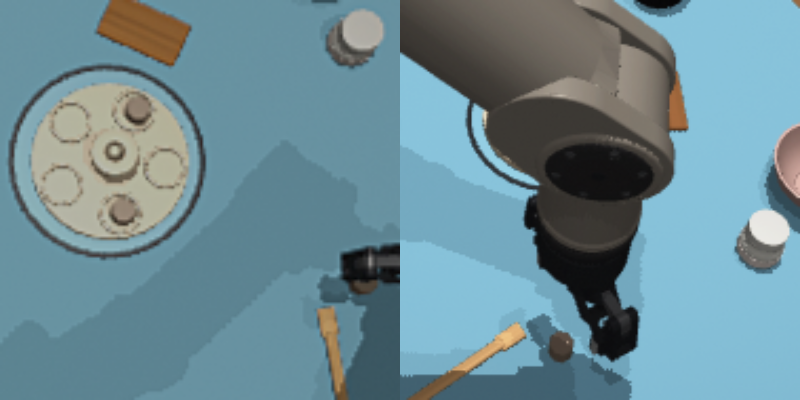

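```bash
python3 - <<'E'
from h import *
im=cv2.imread("pics/A_top.png").astype(int)
m=(im[:,:,2]-im[:,:,0]>40);m[:,:425]=0;m[:,460:]=0;m[:215]=0;m[300:]=0
ys,xs=np.nonzero(m);print(ys.min(),xs[ys==ys.min()],ys.max())
print(ray("top",(434,ys.min()-.5),.008))
E
```

```text
228 [431 432 433 434 435 436] 287
[ 0.42099291 -0.29303395  0.008     ]
```

Emit:
send_rows(motion="0 0.2 -2 0 0.6 -0.3 0;0 0.2 -2.5 0 0 0 0;-0.3 0 -2 0 0 0 0;-0.3 0 -1.5 0 0 0 0;-0.2 0 -0.5 0 0 0 0;0 0 0 0 0 0 0;0 0 0 0 0 0 0")

```text
t: 40.1
eef_pos: [0.4491, -0.3202, 0.0347]
tool_rot: [0.003, -0.01, 1.0, 0.001]
contact_force: [0.4, 0.5, -1.1]
gripper_width: 0.997
```

Emit:
send_rows(motion="0 -0.5 -0.4 0 0.2 -0.6 0;0 -0.5 -0.4 0 0.1 -0.5 0;0 0 -0.2 0 0 0 0;0 0 0 0 0 0 0;0 0 0 0 0 0 0")

```text
t: 40.52
eef_pos: [0.4522, -0.3323, 0.0272]
tool_rot: [0.003, 0.001, 1.0, -0.001]
contact_force: [0.3, -0.3, 0.2]
gripper_width: 1.001
```

```bash
python3 look.py B
```

```text
40.5167 [ 0.4522259  -0.33230251  0.02718222] [ 2.59044290e-03  6.27654671e-04  9.99996104e-01 -8.29195003e-04] 1.0011352384543704 [ 0.28098546 -0.33607175  0.19208485] 2.2167525922024094
top 0.38 [362.  193.7] 69 [ 0.5262 -0.0865  0.013 ]
top 0.19 [357.2 176.2] 1876 [ 0.5788 -0.0744  0.013 ]
```

View pics/B.png

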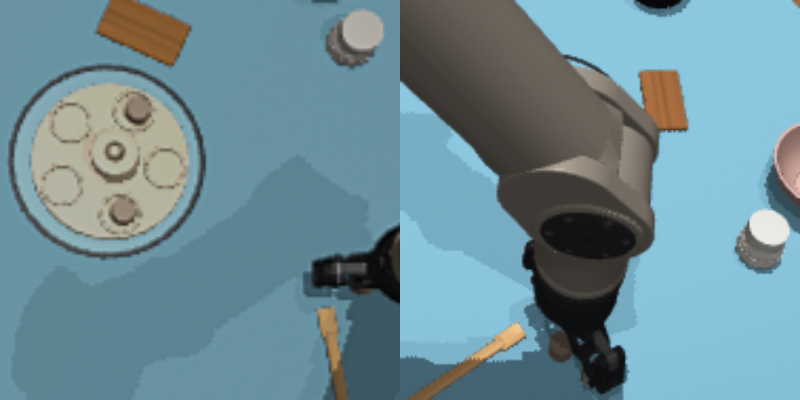

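Emit:
send_rows(motion="-0.2 0.1 -0.9 0 0.2 0 0;-0.2 0.1 -0.9 0 0.1 0 0;0 0 -0.1 0 0 0 0;0 0 0 0 0 0 0.3;0 0 0 0 0 0 0.5;0 0 0 0 0 0 0.7;0 0 0 0 0 0 0.85;0 0 0 0 0 0 0.85;0 0 0 0 0 0 0.85;0 0 0 0 0 0 0.85", newtons=35)

```text
t: 41.55
eef_pos: [0.4473, -0.3291, 0.0059]
tool_rot: [-0.001, 0.0, 1.0, -0.0]
contact_force: [-0.1, -0.2, 0.2]
gripper_width: 0.273
```

Emit:
send_rows(motion="0 0 1.5 0 0 0 0.85;0 0 2.5 0 0 0 0.85;0 0 3 0 0 0 0.85;0.4 1 3 0 0 0 0.85;1 2 2 0 0 0 0.85;1.8 2.6 0.2 0 0 0 0.85;1.8 2.6 0.2 0 0 0 0.85;1.8 2.6 0 0 0 0 0.85;1.8 2.6 0 0 0 0 0.85;1.8 2.6 0 0 0 0 0.85;1.8 2.6 0 0 0 0 0.85;1.8 2.6 0 0 0 0 0.85;1.6 2.6 0 0 0 0 0.85;1 2 0 0 0 0 0.85;0 1 0 0 0 0 0.85;0 0 0 0 0 0 0.85;0 0 0 0 0 0 0.85")

```text
t: 42.97
eef_pos: [0.6153, -0.0488, 0.1385]
tool_rot: [0.001, 0.004, 1.0, -0.0]
contact_force: [-0.3, -0.7, -0.6]
gripper_width: 0.272
```

Emit:
send_rows(motion="0.3 0.5 0 0 0 0.3 0.85;0.3 0.5 0 0 0 0.2 0.85;0 0 -1.5 0 0 0 0.85;0 0 -2 0 0 0 0.85;0 0 -2 0 0 0 0.85;0 0 -1.5 0 0 0 0.85;0 0 -0.5 0 0 0 0.85;0 0 0 0 0 0 0.85;0 0 0 0 0 0 0.85")

```text
t: 43.72
eef_pos: [0.6198, -0.0514, 0.0634]
tool_rot: [0.003, 0.008, 1.0, -0.003]
contact_force: [0.5, 0.7, 0.4]
gripper_width: 0.273
```

```bash
python3 look.py C
```

```text
43.7167 [ 0.6198154  -0.05139353  0.06337541] [ 0.00254662  0.00757374  0.99996349 -0.00302715] 0.2732655419116756 [0.53193328 0.67016673 0.39784761] 1.6076694722595641
top 0.27 [336.  176.9] 265 [ 0.5783 -0.0117  0.013 ]
side 0.54 [373.  242.7] 112 [ 0.637  -0.0999  0.013 ]
```

View pics/C.png

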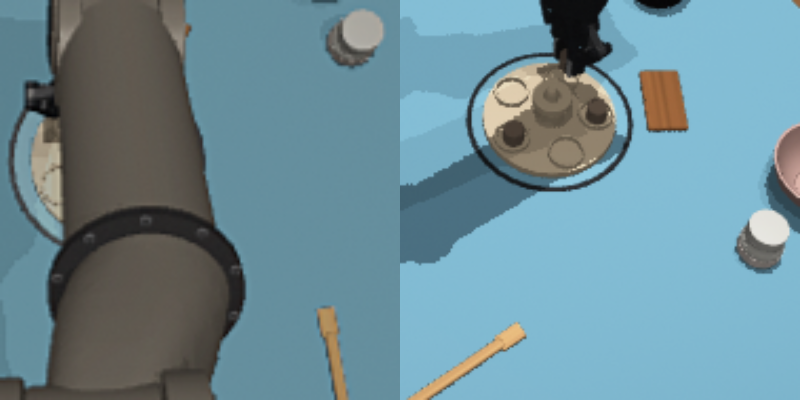

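Emit:
send_rows(motion="0.1 0.7 0 0.3 -0.2 0.5 0.85;0.1 0.6 0 0.1 0 0.4 0.85;0 0 0 0 0 0 0.85;0 0 0 0 0 0 0.85;0 0 0 0 0 0 0.85")

```text
t: 44.33
eef_pos: [0.6246, -0.0348, 0.0668]
tool_rot: [0.008, -0.002, 1.0, 0.002]
contact_force: [-0.6, -0.1, -0.5]
gripper_width: 0.27
```

Emit:
send_rows(motion="-0.1 -0.1 -0.8 -0.1 0.5 -0.1 0.85;-0.1 -0.1 -1.0 0 0.3 0 0.85;0 0 -0.8 0 0 0 0.85;0 0 -0.2 0 0 0 0.85;0 0 0 0 0 0 0.85;0 0 0 0 0 0 0.85")

```text
t: 44.83
eef_pos: [0.6214, -0.0376, 0.0345]
tool_rot: [-0.001, -0.001, 1.0, 0.0]
contact_force: [1.4, -0.1, -0.1]
gripper_width: 0.277
```

Emit:
send_rows(motion="0 0 -0.5 0 0 0 0.85;0 0 -0.5 0 0 0 0.85;0 0 -0.2 0 0 0 0.85;0 0 0 0 0 0 0.85;0 0 0 0 0 0 0.85")

```text
t: 45.25
eef_pos: [0.6215, -0.0378, 0.0212]
tool_rot: [-0.001, -0.001, 1.0, 0.0]
contact_force: [0.8, -0.4, -0.3]
gripper_width: 0.271
```

Release, rise, and back off to the left to clear the view.

Emit:
send_rows(motion="0 0 0 0 0 0 0.65;0 0 0 0 0 0 0.62;0 0 0 0 0 0 0.62;0 0 1.5 0 0 0 0.62;0 0 2.5 0 0 0 0.62;0 0 3 0 0 0 0.5;0 1 3 0 0 0 0;0 2.5 1.5 0 0 0 0;-1.2 3 0 0 0 0 0;-1.5 3 0 0 0 0 0;-1.5 3 0 0 0 0 0;-1.5 3 0 0 0 0 0;-1.5 3 0 0 0 0 0;-1.5 3 0 0 0 0 0;-1.5 3 0 0 0 0 0;-1.5 3 0 0 0 0 0;-1.5 3 0 0 0 0 0;-1 2 0 0 0 0 0;0 0 0 0 0 0 0;0 0 0 0 0 0 0")

```text
t: 46.92
eef_pos: [0.4719, 0.2986, 0.1493]
tool_rot: [0.006, 0.002, 1.0, 0.003]
contact_force: [-0.6, -1.2, -0.5]
gripper_width: 1.004
```

```bash
python3 look.py D; python3 - <<'E'
from h import *
I=[cv2.imread(f"pics/D_{c}.png") for c in("top","side")]
cv2.imwrite("pics/Dz.png",np.hstack([cv2.resize(I[0][135:215,317:397],(400,400),interpolation=cv2.INTER_CUBIC),cv2.resize(I[1][200:290,305:395],(400,400),interpolation=cv2.INTER_CUBIC)]))
for c,im in zip(("top","side"),I):
    a,f=fit_sil(c,im,.580,-.077); b,g=fit_rims(c,im,a[0],a[1]); print(c,np.round(a,4),f,np.round(b,4),np.degrees(b[2]),g)
E
```

```text
46.9167 [0.47185666 0.29863956 0.14925426] [0.0055645  0.00175049 0.99997968 0.00257267] 1.0044328426484146 [-0.61461588 -1.18959816 -0.54652774] 0.9046438079603237
top 0.47 [367.4 158.1] 62 [ 0.6323 -0.1069  0.013 ]
top 0.44 [361.9 193.4] 49 [ 0.5269 -0.0861  0.013 ]
side 0.66 [333.5 252.6] 103 [ 0.5318 -0.0786  0.013 ]
side 0.64 [372.8 243.1] 128 [ 0.6358 -0.1008  0.013 ]
side 0.38 [356.8 224.4] 84 [ 0.6302 -0.0295  0.013 ]
top [ 0.5801 -0.0773] 302.625 [ 0.5788 -0.076   0.7743] 44.36162927178882 -86.47998046875
side [ 0.5837 -0.0753] 114.0 [ 0.5812 -0.0791  0.7679] 43.995769613194604 -128.0172119140625
```

View pics/Dz.png

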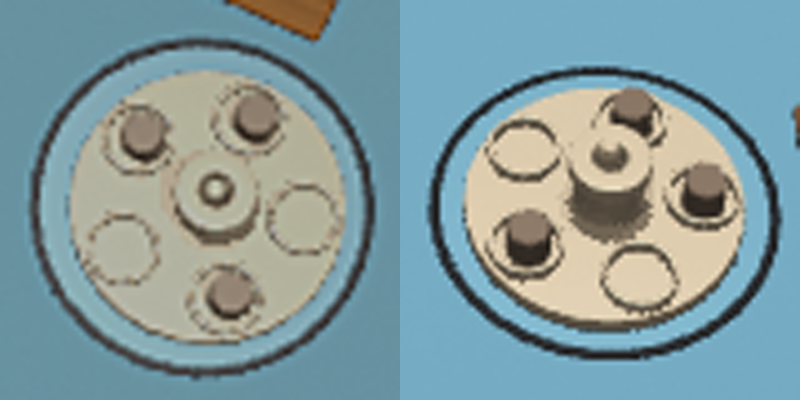

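View pics/D_side.png

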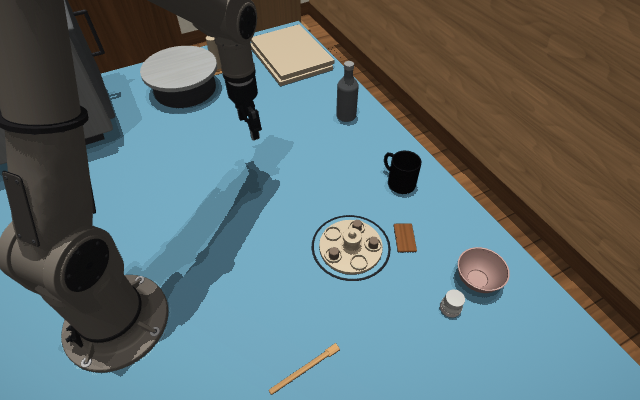

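View pics/D_top.png

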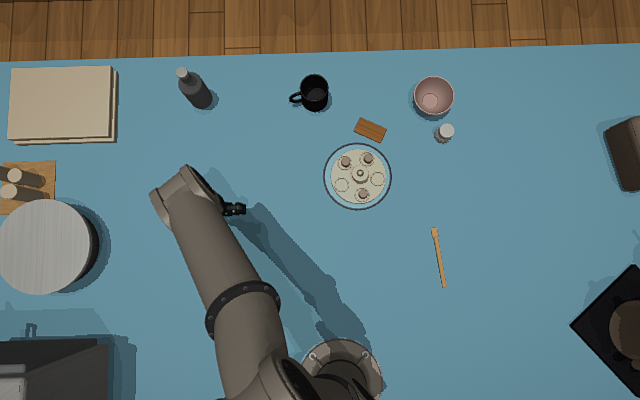

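```bash
python3 - <<'E'
from h import *
t=np.linspace(0,6.28,120)
c=lambda x,y,z,r:np.c_[x+r*np.cos(t),y+r*np.sin(t),0*t+z]
x,y=.5822,-.0785
M=[c(x,y,.056,.024),c(x,y,.042,.024),c(x,y,.066,.0045),c(x,y,.012,.018)]
overlay(cv2.imread("pics/D_side.png"),"side",M,"pics/E1.png",(325,215,50,50),8)
overlay(cv2.imread("pics/D_side.png"),"side",[],"pics/E2.png",(325,215,50,50),8)
cv2.imwrite("pics/E.png",np.hstack([cv2.imread("pics/E1.png"),cv2.imread("pics/E2.png")]))
E
```

```text
(no output)
```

View pics/E.png

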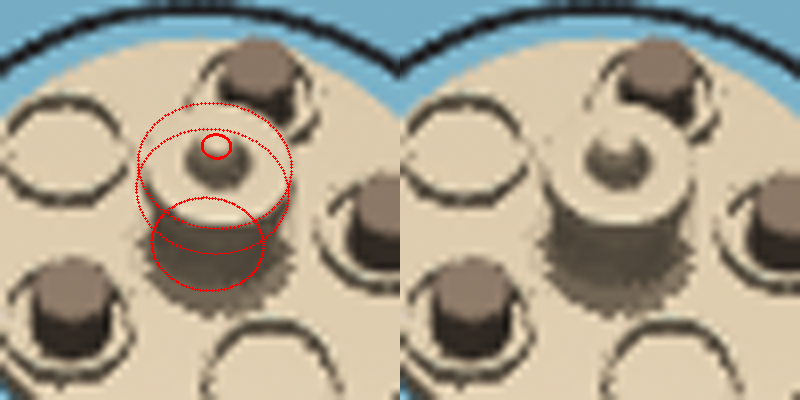

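```bash
python3 -c "
from station import *
print(hand_in())"
```

```text
the job is handed in; nothing more can be done
None
```

The job is handed in at about 47 s of the 210 s. I slid the empty setter flat into the painted circle by its shaft. I then put the sleeve and the collar on the shaft, in that order, and laid the three buttons I found in wells 0, 2 and 4.

**Last checks**
- **Setter:** the final pictures from both cameras show it wholly inside the circle, with blue visible all round. Its centre is about 2 to 4 mm from the circle's centre, and the limit is 15 mm.
- **Spacers:** the collar's top lines up with a model drawn at 56 mm, so the collar is down on the sleeve and the sleeve is down on the slab.
- **Buttons:** one stands upright in each of three wells, and neither camera shows any others on the table.
- **Other things:** the stick, rib and jar look unmoved.

**What disagreed or went off plan**
- The collar was knocked a few centimetres while I was setting down the sleeve. I found it again and picked it up from there.
- The two cameras differ by about 3 mm in x, so I used values between them when placing things.
- In the last pictures the top camera's detector found only two of the three buttons. The side camera found all three, and all three show in both pictures.

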